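Unload the gluing jig after curing

TASK

The glue has set: take the stack on the gluing jig apart from the top down and set each thing in its own place before you take the next - the small weight in the small round dish, the large weight in the large round dish, the wooden press block upright in the wooden tray with its rubber face down, and last the U bracket, open side up, squarely on the empty bearer of the grey rack, over the front lip and down behind it, lying lengthways like the bracket beside it. Set things down, do not let them fall, and neither shift the bracket that is already in the rack nor knock over or push the glue bottle.

Things in the scene. Friction and masses are not known exactly. Their poses are not given: they have to be found in the camera images.
- small_weight_mid (a point): Small weight: plain turned steel cylinder, 28 mm diameter, 50 mm high, about 0.24 kg; uppermost in the stack, standing upright on the large weight. The point is its centre, 25 mm above its underside; z is its axis.
- large_weight_mid (a point): Large weight: plain turned steel cylinder, 44 mm diameter, 50 mm high, about 0.6 kg; second from the top, standing upright on the press block. The point is its centre, 25 mm above its underside; z is its axis.
- press_block_grip (a point): Press block: brown wooden block, 66 mm long (y), 60 mm high, 0.1 kg; lower 20 mm (black rubber face below) 38 mm wide (x), upper 40 mm 34 mm wide. It stands in the bracket's channel, whose flanges rise 16 mm beside it at 3 mm distance. Point: on its centre line 40 mm above its underside, where to grip it across the 34 mm width; z up.
- bracket_mid (a point): U bracket, zinc-plated, dark strip inside: 96 mm long (y), 49 wide (x), 18 high, 0.06 kg, open side up; grip it outside across both flanges at mid-length. Underside 20 mm above the bench on a 40 mm wide land; jig plate 6 mm thick; end stops; four dowels beside it, 38 mm from mid-length, 9 mm high, 2 mm play: lift straight up. Point: its centre, 9 mm above its underside; z up.
- small_dish: Small round aluminium dish, fixed to the bench: outside 52 mm diameter, inside 42 mm, floor 5 mm and rim 10 mm above the bench. Origin: centre of its underside, on the bench.
- large_dish: Large round aluminium dish, fixed to the bench: outside 68 mm diameter, inside 58 mm, floor 5 mm and rim 10 mm above the bench. Origin: centre of its underside, on the bench.
- block_tray: Open light wooden tray for the press block, fixed to the bench: outside 92 mm long (along its y) and 64 mm wide (along x), inside 82 x 54 mm, floor 5 mm and rim 13 mm above the bench; the block fits lengthways only. Origin: centre of its underside, on the bench.
- free_place (a point): Empty place of the grey rack (fixed): centre of the top of the free wooden bearer, 20 mm above the bench, 14 mm above the rack base, 40 mm wide; x runs along it, away from the lip. The bracket's long axis goes along this x, between front lip (at -62 mm, 14 mm above the bearer) and back wall (at +62 mm, 24 mm above it). Sides open; the other bracket is 45 mm away.
- cured_bracket_mid (a point): A second, equal U bracket that already lies on the other bearer of the rack, about 94 mm to the side (+y) of the empty place; leave it where it is. The point is its centre.
- glue_bottle_mid (a point): Glue bottle, 30 mm diameter, 92 mm high with its nozzle, standing loose on the bench; leave it alone. The point is on its axis, 46 mm above the bench.
Not all that is in view belongs to the job. Leave any turquoise or yellow look-alike of the part that bears small_weight_mid alone.

How it is judged:
By the outcome, as a careful person would: the job done as asked, in the order asked, and still so for the second after the job is handed in, with the robot touching nothing.
It also fails if it takes over 144 s, if anything falls off the work surface, if the arm or the gripper's body presses on something with over 40 N, if the wrist force passes 120 N, or if a joint passes its speed limit or range.

ROBOT

A 6-joint arm with a two-finger parallel gripper is mounted at the origin on a cart in front of the work surface, level with it; the furniture and walls round the work are solid. World frame = base frame: x ahead of the robot, y to its left, z up, the work surface at z = 0. Lengths are in mm, angles in rad, forces in N, time in s.
With the tool pointing down it reaches from about 400 to 925 mm from the base axis. Payload 12.5 kg.
Tool frame: the origin (TCP) lies midway between the tips of the shut fingers; the grasp point (between the pads) lies 19 mm behind it; x points along the fingers, y is the direction in which the jaws open and shut, and the axes are right-handed (so a half turn about x gives the same grasp; the last joint's range is limited). The gripper opens to 95 mm and grips with 3 to 60 N. Pads are 20 mm wide; open, the fingers measure 119 mm over their backs; the gripper's body (75 mm by 180 mm) begins 59 mm behind the grasp point.
Start: joints at [-1.23, 0.491, 1.559, -0, 1.092, -0.106], TCP at [270.076, -563.656, 193.961] pointing down, gripper open.
Joint ranges: [-3.1, 3.1], [-0.84, 2.19], [0.05, 2.79], [-1.13, 4.28], [0.06, 2.93], [-2.69, 2.69]. Speed limits (rad/s): [2.22, 2.22, 2.79, 3.14, 3.14, 3.14].

INTERFACE

Orientations are given as [roll, pitch, yaw] about the fixed x, y, z axes, in that order (R = Rz(yaw) Ry(pitch) Rx(roll)).
In Python, from cell import state, read_camera, job_done gives the robot as it stands.
- The arm moves only by the tool move_arm, never from a script. Its argument "targets" is a list of rows, each a list of 7 numbers: the shift along the world's x, y, z in m, then the turn, a rotation vector about the world's x, y, z in degrees, then the gripper's target within -1 to 1 (fully open at 1, half-way at 0, shut at -1). In form: [[dx, dy, dz, wx, wy, wz, hand], ...]. A call has 1 to 10 rows; each row is the pose to reach, as a shift and turn from the pose commanded when the call began; what a row does not reach only later rows make up. A row lasts 1/10 s, in which the tool goes at most 50 mm and 8.59 degrees, less where a joint would pass 70% of its speed; a pose out of reach is approached as far as the arm can. A call with a gripper value outside its range is refused whole. The fingers move at their own pace and stop on an object; the grip force is fixed at half the most. Time passes only in rows, so rows that repeat a pose let the fingers close. It gives the time, the measured TCP pose, the force and the opening at its end, in the units of the state.
- state(): the state, without advancing time (a new reading comes with each control period).
- read_camera(name): name is "scene" or "top" or "wrist"; returns a dict with "img" (480x640x3 uint8, blue, green, red), "mtx" (3x3 intrinsics, pixels), "cam_to_world" (4x4, takes a point from camera to world coordinates); the wrist camera has in their place "mount" (4x4, takes a point from camera to tool coordinates, whose origin is the TCP and whose axes are the tool frame's). Camera axes: x right, y up, looking along -z (the intrinsics and any distortion apply to the point x, -y, -z); pixel columns grow to the right and rows downward; lengths in mm; the calibration is good to about 2 mm. A picture is of the moment at which its call begins: read the wrist's pose just before it. There is no depth.
- job_done(): hands the job in, once; it reports no verdict.
The state is a dict: "t": time; "joints": joint angles; "qvel": joint speeds; "tau": joint torques, N m; "eef_pos": TCP position; "tcp_rot": TCP orientation; "ft_force": force on the tool from outside, world axes, zero at the start; "moment": the same for the moment, N m; "opening": opening from 0.0 (shut) to 1.0 (fully open).
Only numpy, scipy, OpenCV 4.12 (cv2) and the standard library are available. Lean on these libraries where they do the work, as an engineer would, in place of code of your own. Each camera call takes 0.05 s, during which the arm holds its last target.

## Working session

There is one attempt and no reset: what is moved stays moved. The work goes in short steps, Python scripts to look and compute and a tool call to move; the robot and the scene stay as the last step left them, time stands still between calls to the robot, and variables do not carry over. Pictures are saved under pics/ and viewed, and the job is handed in when it is done.

Besides the shell and the picture viewer there is one more tool, called as a command line: name --pt "numbers of a row" for each row, then --argument value for the rest. move_arm: Moves the arm, as the interface text tells. Its arguments: {"type":"object","properties":{"targets":{"type":"array"}},"required":["targets"]}

```bash
mkdir -p pics; ls; python3 - <<'E'
from cell import state, read_camera
import cv2
s=state()
print(s)
for n in ("scene","top","wrist"):
    c=read_camera(n); cv2.imwrite(f"pics/{n}0.png",c["img"]); print(n,c["mtx"].round(1).tolist(),[ (k,v.round(4).tolist() if hasattr(v,'round') else v) for k,v in c.items() if k not in("img","mtx")])
E
```

```text
pics
{'t': 0.0, 'joints': array([-1.22961629e+00,  4.91590574e-01,  1.55948330e+00,  5.49505076e-06,
        1.09167711e+00, -1.05595160e-01]), 'qvel': array([-1.95032135e-05, -5.35289880e-04, -1.49170728e-03, -2.11683574e-04,
       -2.38596913e-04,  1.57281669e-06]), 'tau': array([-1.29781853e-03, -6.12647295e+01, -2.58179283e+01,  6.92218076e-02,
        4.82697668e-02, -1.38591836e-04]), 'eef_pos': array([ 269.96822369, -563.37814253,  193.33083336]), 'tcp_rot': array([-1.68059871,  1.56963799,  1.9077666 ]), 'ft_force': array([ 0.27620788, -0.04014237, -0.70418815]), 'moment': array([-0.04284567, -0.01045338,  0.00979486]), 'opening': 0.9971444779041483}
scene [[533.0, 0.0, 310.6], [0.0, 533.0, 236.2], [0.0, 0.0, 1.0]] [('cam_to_world', [[-0.7409, 0.3626, -0.5654, -132.213], [-0.6712, -0.3695, 0.6426, 767.7786], [0.0241, 0.8556, 0.5171, 735.7719], [0.0, 0.0, 0.0, 1.0]])]
top [[497.7, 0.0, 322.8], [0.0, 497.7, 250.4], [0.0, 0.0, 1.0]] [('cam_to_world', [[-0.0224, 0.9865, -0.1621, 377.9442], [-0.9997, -0.0231, -0.0021, -29.3313], [-0.0059, 0.162, 0.9868, 1165.9718], [0.0, 0.0, 0.0, 1.0]])]
wrist [[352.3, 0.0, 314.4], [0.0, 352.3, 239.8], [0.0, 0.0, 1.0]] [('mount', [[-0.0012, 0.2985, -0.9544, -191.2213], [1.0, -0.0005, -0.0014, 0.5744], [-0.0009, -0.9544, -0.2985, -85.1567], [0.0, 0.0, 0.0, 1.0]])]
```

View pics/scene0.png

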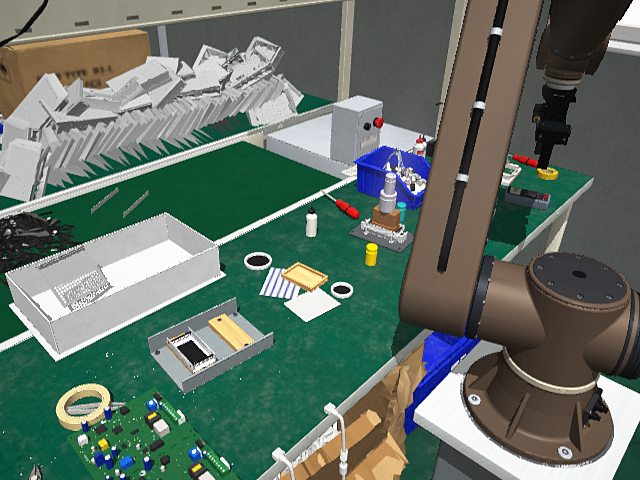

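View pics/top0.png

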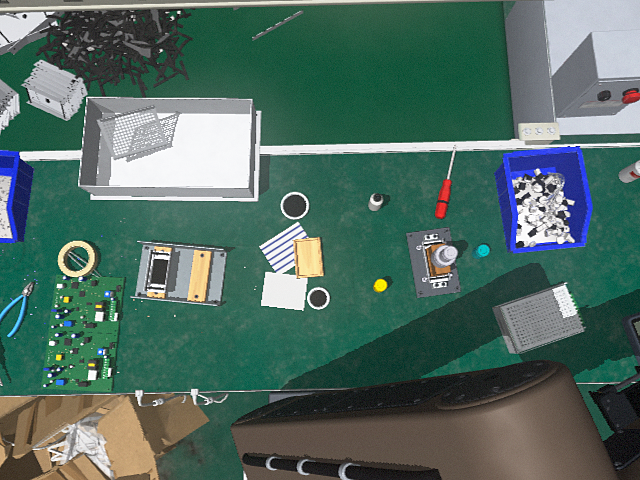

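View pics/wrist0.png

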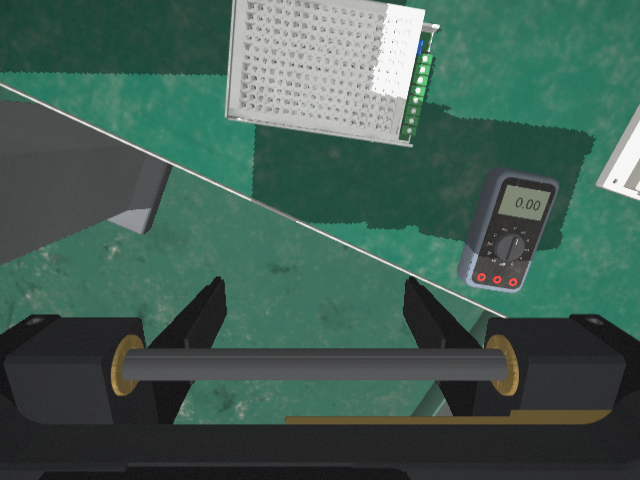

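The scene view shows the stack at (388,210), yellow look-alike (371,255), and a turquoise one beside the stack. The top view shows the small weight on the stack at about (447,254), turquoise (483,250), yellow (380,285), large dish (294,206), small dish (318,298), tray (309,257), and rack with its free bearer at (200,275).

```bash
cat > h.py <<'E'
import numpy as np, cv2
from cell import state, read_camera
from scipy.spatial.transform import Rotation as Ro
def cam(n):
    s=state(); c=read_camera(n)
    if n=="wrist":
        T=np.eye(4); T[:3,:3]=Ro.from_euler('xyz',s["tcp_rot"]).as_matrix(); T[:3,3]=s["eef_pos"]
        c["cam_to_world"]=T@c["mount"]
    return c
def ray(c,uv):
    K=c["mtx"];T=c["cam_to_world"]
    d=np.array([(uv[0]-K[0,2])/K[0,0],-(uv[1]-K[1,2])/K[1,1],-1.]); d=T[:3,:3]@d
    return T[:3,3],d/np.linalg.norm(d)
def onz(c,uv,z):
    o,d=ray(c,uv); return o+d*(z-o[2])/d[2]
def proj(c,p):
    T=c["cam_to_world"];K=c["mtx"]; q=T[:3,:3].T@(np.asarray(p,float)-T[:3,3])
    return np.array([K[0,0]*q[0]/-q[2]+K[0,2],K[1,1]*-q[1]/-q[2]+K[1,2]])
def tri(rays):
    A=np.zeros((3,3));b=np.zeros(3)
    for o,d in rays:
        P=np.eye(3)-np.outer(d,d);A+=P;b+=P@o
    x=np.linalg.solve(A,b); return x,[np.linalg.norm((np.eye(3)-np.outer(d,d))@(x-o)) for o,d in rays]
def crop(img,u0,v0,u1,v1,f,name):
    x=cv2.resize(img[v0:v1,u0:u1],None,fx=f,fy=f,interpolation=cv2.INTER_CUBIC); cv2.imwrite("pics/"+name,x)
E
python3 - <<'E'
from h import *
c=cam("top"); crop(c["img"],395,215,495,310,7,"t_stack.png")
crop(c["img"],120,230,240,320,6,"t_rack.png"); crop(c["img"],250,185,390,315,5,"t_mid.png")
for n,uv,z in [("smallw",(447,254),150),("smallw_b",(437,265),0),("turq",(483,250),50),("yel",(380,285),50),("Ld",(294,206),10),("Sd",(318,298),10),("tray",(309,257),13),("free",(200,275),20),("cured",(160,272),38)]:
    print(n,onz(c,uv,z).round(0))
E
```

```text
smallw [ 531. -283.  150.]
smallw_b [ 528. -295.    0.]
turq [ 554. -390.   50.]
yel [ 480. -153.   50.]
Ld [677.  40.  10.]
Sd [456. -13.  10.]
tray [552.   6.  13.]
free [515. 259.  20.]
cured [522. 346.  38.]
```

View pics/t_stack.png

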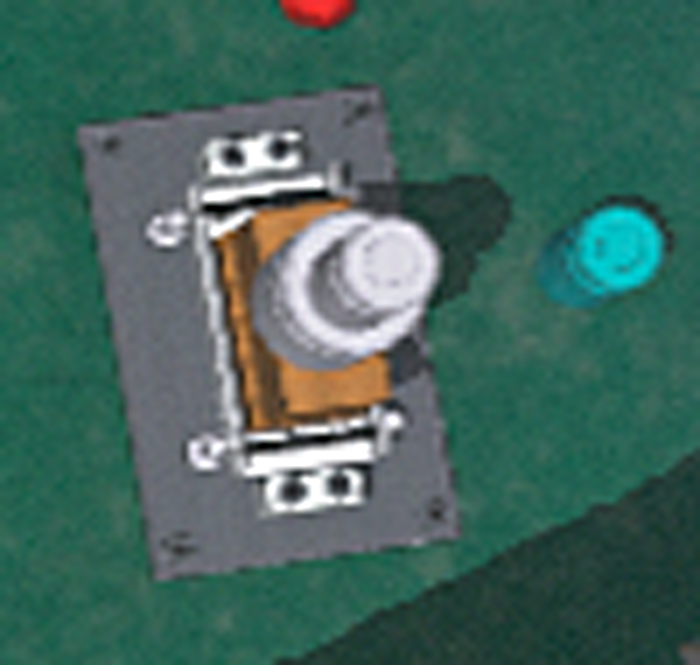

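View pics/t_rack.png

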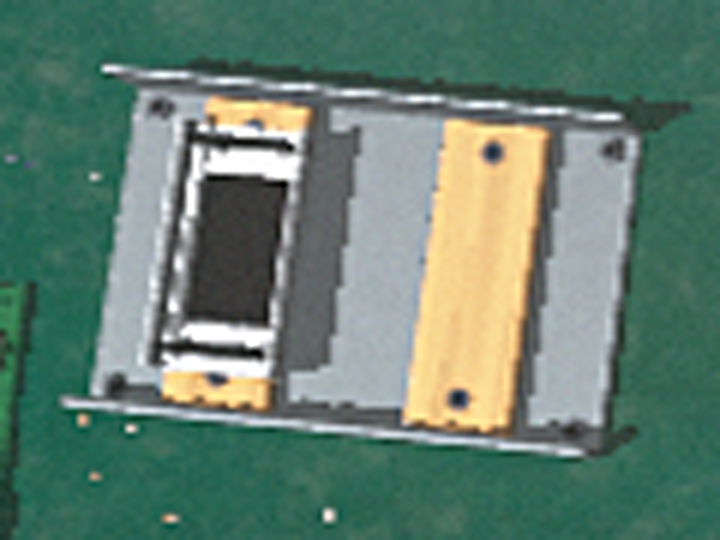

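View pics/t_mid.png

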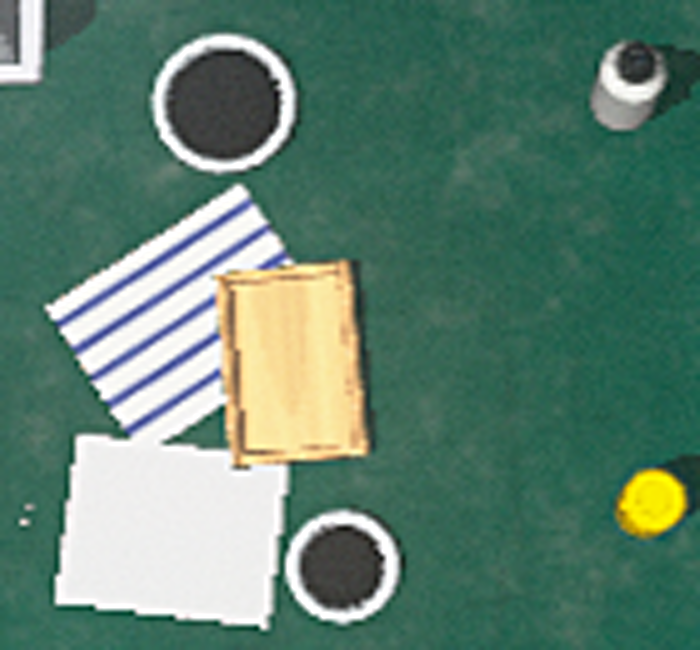

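Candidates for the small weight in the top view: bare steel on the stack (450,252), turquoise cylinder (483,250), yellow cylinder (380,285). The crop shows that only the first is plain steel and stands on the large weight, so I choose it. The rack's low lip is on the near side (image bottom), and the free bearer is the one on the right.

```bash
python3 - <<'E'
from h import *
s=state(); R=Ro.from_euler('xyz',s["tcp_rot"]).as_matrix(); print(R.round(3))
c=cam("top"); print(s["t"],onz(c,(450.7,252.4),182).round(1), onz(c,(395+90/7,215+125/7),6),onz(c,(395+160/7,215+575/7),6),onz(c,(395+375/7,215+90/7),6),onz(c,(395+458/7,215+530/7),6))
sc=cam("scene"); crop(sc["img"],330,150,430,260,5,"s_stack.png")
E
```

```text
[[-0.     0.432 -0.902]
 [ 0.001 -0.902 -0.432]
 [-1.    -0.001 -0.   ]]
0.2 [ 529.5 -282.7  182. ] [ 605.95408281 -229.4813156     6.        ] [ 453.28441152 -245.06529505    6.        ] [ 615.77262341 -326.71099928    6.        ] [ 465.9422084  -344.80602809    6.        ]
```

View pics/s_stack.png

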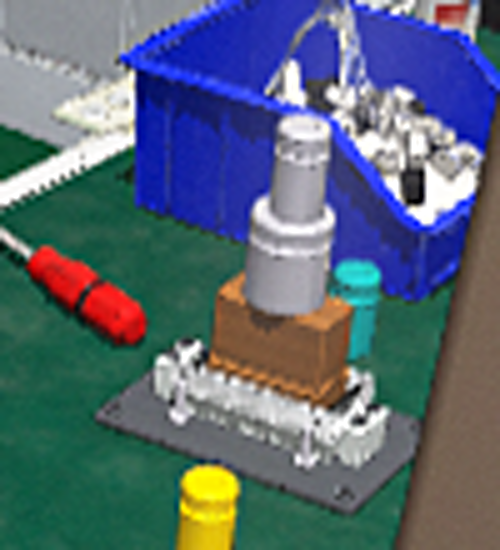

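move_arm --pt "0 0 0.04 0 0 -4 1" --pt "0.01 0.01 0.08 0 0 -8 1" --pt "0.04 0.04 0.11 0 0 -12 1" --pt "0.08 0.08 0.12 0 0 -16 1" --pt "0.12 0.12 0.12 0 0 -19 1" --pt "0.15 0.15 0.12 0 0 -19 1" --pt "0.18 0.18 0.12 0 0 -19 1" --pt "0.21 0.21 0.12 0 0 -19 1" --pt "0.22 0.24 0.12 0 0 -19 1" --pt "0.22 0.24 0.12 0 0 -19 1"

```text
t: 1.3
eef_pos: [491.4, -320.5, 314.1]
tcp_rot: [-1.899, 1.57, 1.362]
ft_force: [0.2, -0.9, -0.1]
opening: 0.997
```

```bash
python3 - <<'E'
from h import *
c=cam("wrist"); cv2.imwrite("pics/w1.png",c["img"]); np.save("w1T.npy",c["cam_to_world"]); print(state()["eef_pos"])
print(proj(c,(529.5,-282.7,182)))
E
```

```text
[ 490.69857834 -322.22813964  314.10569912]
[277.47920889 179.1215551 ]
```

View pics/w1.png

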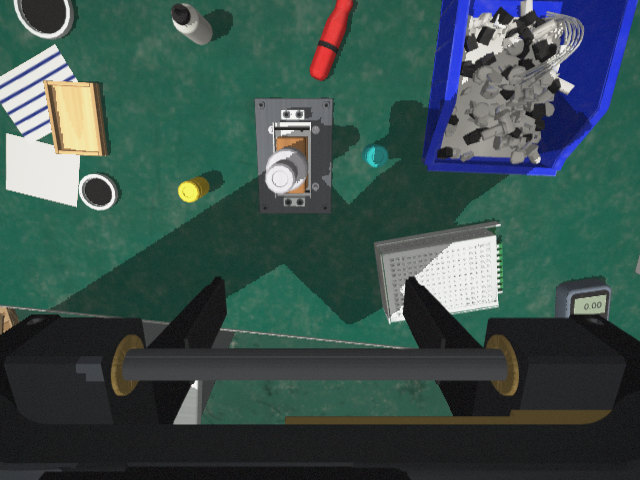

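move_arm --pt "0.03 0.03 0 0 0 0 1" --pt "0.06 0.06 0 0 0 0 1" --pt "0.06 0.1 0 0 0 0 1" --pt "0.06 0.12 0 0 0 0 1" --pt "0.06 0.12 0 0 0 0 1" --pt "0.06 0.12 0 0 0 0 1"

```text
t: 1.95
eef_pos: [549.9, -204.7, 314.1]
tcp_rot: [1.855, 1.57, -1.171]
ft_force: [0.3, 0.1, 0.0]
opening: 0.999
```

```bash
python3 - <<'E'
from h import *
c=cam("wrist"); cv2.imwrite("pics/w2.png",c["img"]); np.save("w2T.npy",c["cam_to_world"]); print(state()["eef_pos"])
print(proj(c,(529.5,-282.7,182)))
E
```

```text
[ 549.90493533 -205.09474222  313.97018042]
[390.60114284 253.18179248]
```

View pics/w2.png

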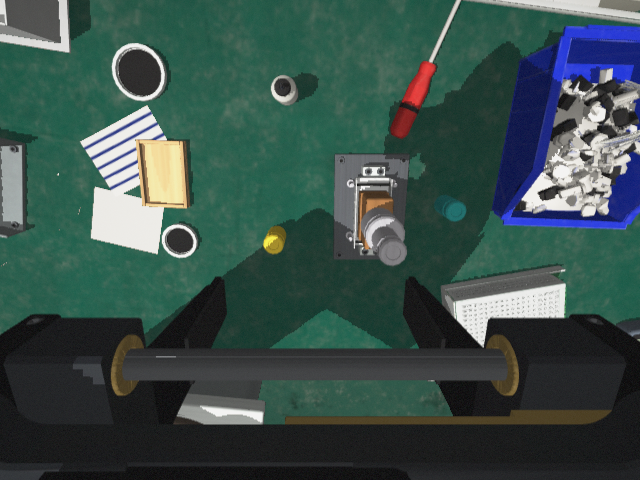

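Both wrist views agree with the top view. The small weight's top is at (278,180) in w1 and about (391,252) in w2, close to the predicted pixels. Next I measure by contours and triangulate.

```bash
python3 - <<'E'
import cv2
a=cv2.imread("pics/w1.png");b=cv2.imread("pics/w2.png")
cv2.imwrite("pics/wc.png",cv2.hconcat([cv2.resize(a[90:220,240:345],None,fx=3.8,fy=3.8,interpolation=2),cv2.resize(b[145:275,325:430],None,fx=3.8,fy=3.8,interpolation=2)]))
E
```

```text
(no output)
```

View pics/wc.png

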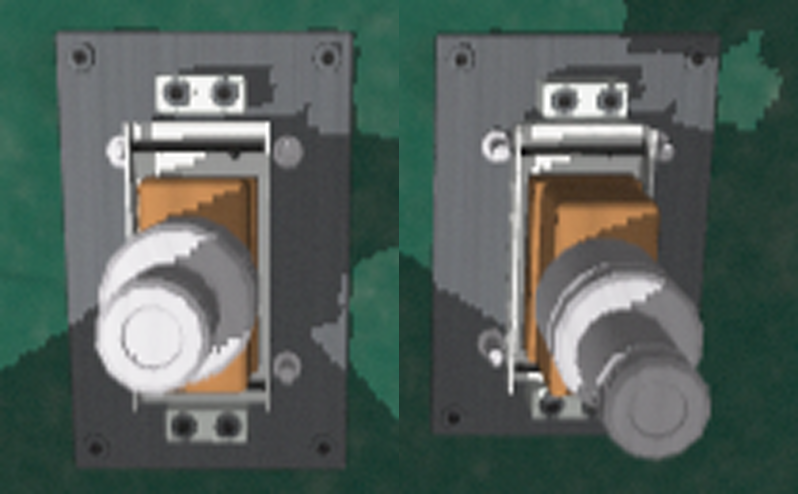

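```bash
python3 - <<'E'
from h import *
K=cam("wrist")["mtx"]
c1=dict(mtx=K,cam_to_world=np.load("w1T.npy"));c2=dict(mtx=K,cam_to_world=np.load("w2T.npy"))
f=lambda p:(240+p[0]/3.8-.3,90+p[1]/3.8-.3); g=lambda p:(325+(p[0]-399)/3.8-.3,145+p[1]/3.8-.3)
ct=cam("top")
print("top small",tri([ray(c1,f((153,336))),ray(c2,g((657,408)))]),tri([ray(c1,f((153,336))),ray(c2,g((657,408))),ray(ct,(450.7,252.4))]))
h1=[onz(c1,f(p),6) for p in [(79,57),(328,58),(95,447),(323,447)]]
for p in h1: print(p.round(1))
h2=[onz(c2,g(p),6) for p in [(460,60),(698,58),(453,417)]]
for p in h2: print(p.round(1))
print([tri([ray(c1,f(a)),ray(c2,g(b))])[0].round(1) for a,b in zip([(79,57),(328,58),(95,447)],[(460,60),(698,58),(453,417)])])
E
```

```text
top small (array([ 530.48615101, -284.76084663,  180.79400741]), [np.float64(0.020492791861493123), np.float64(0.020492791861292933)]) (array([ 530.06722319, -284.46584046,  178.77884497]), [np.float64(0.2070282396436876), np.float64(0.8294455436775242), np.float64(0.9379973798707512)])
[ 599.2 -236.3    6. ]
[ 609.2 -322.6    6. ]
[ 461.6 -252.6    6. ]
[ 471.9 -338.6    6. ]
[ 598.7 -237.1    6. ]
[ 609.4 -323.3    6. ]
[ 461.3 -253.3    6. ]
[array([ 599. , -236.8,    9.5]), array([ 609.3, -322.6,    8. ]), array([ 462.3, -253. ,    8.9])]
```

```bash
python3 - <<'E'
from h import *
cw=cam("wrist"); ct=cam("top"); 
def dark(img,u,v,r):
    g=cv2.cvtColor(img,cv2.COLOR_BGR2HSV); m=((g[...,2]<90)&(g[...,1]<90)).astype(np.uint8)
    k=np.zeros_like(m); cv2.circle(k,(u,v),r,1,-1); m&=k
    cs,_=cv2.findContours(m,cv2.RETR_EXTERNAL,cv2.CHAIN_APPROX_NONE); c=max(cs,key=cv2.contourArea); return cv2.fitEllipse(cv2.convexHull(c))
def white(img,u,v,r):
    g=cv2.cvtColor(img,cv2.COLOR_BGR2HSV); m=((g[...,2]>110)&(g[...,1]<60)).astype(np.uint8)
    k=np.zeros_like(m); cv2.circle(k,(u,v),r,1,-1); m&=k
    cs,_=cv2.findContours(m,cv2.RETR_EXTERNAL,cv2.CHAIN_APPROX_NONE); c=max(cs,key=cv2.contourArea); return cv2.fitEllipse(cv2.convexHull(c))
for n,uw,ut,rr,z in [("L",(139,72),(294,206),(22,11,28,15),0),("S",(180,240),(318,298),(15,8,18,11),0)]:
    a=dark(cw["img"],*uw,rr[0]);b=dark(ct["img"],*ut,rr[1]);
    print(n,"floor",a,b, onz(cw,a[0],5).round(1),onz(ct,b[0],5).round(1),tri([ray(cw,a[0]),ray(ct,b[0])]))
    a=white(cw["img"],*uw,rr[2]);b=white(ct["img"],*ut,rr[3]);
    print(n,"rim",a,b, onz(cw,a[0],10).round(1),onz(ct,b[0],10).round(1),tri([ray(cw,a[0]),ray(ct,b[0])]))
crop(cw["img"],70,30,220,270,2.5,"w2l.png")
E
```

```text
L floor ((138.7559051513672, 72.1133041381836), (41.054168701171875, 44.35933303833008), 149.52967834472656) ((294.1396179199219, 205.7150115966797), (20.98834228515625, 21.563385009765625), 114.61231231689453) [679.4  37.5   5. ] [678.9  39.6   5. ] (array([6.80041857e+02, 3.98599530e+01, 4.27487095e-02]), [np.float64(0.18467270296657756), np.float64(0.1846727029666388)])
L rim ((138.00552368164062, 72.41150665283203), (51.81315612792969, 56.32823181152344), 159.21994018554688) ((294.35748291015625, 205.24832153320312), (27.912317276000977, 28.6580867767334), 81.1307373046875) [678.5  36.1  10. ] [678.8  38.8  10. ] (array([679.55579127,  38.87498945,   4.70680832]), [np.float64(0.620004882557372), np.float64(0.6200048825574473)])
S floor ((179.2230224609375, 240.31448364257812), (23.111526489257812, 26.502586364746094), 117.8060531616211) ((317.966796875, 298.0), (15.438636779785156, 15.603249549865723), 0.0) [455.8 -14.7   5. ] [456.7 -12.9   5. ] (array([456.12261206, -13.64958869,   4.24459199]), [np.float64(0.9297511626379822), np.float64(0.9297511626379695)])
S rim ((179.04566955566406, 240.88941955566406), (32.46510314941406, 35.559566497802734), 132.17442321777344) ((318.0, 298.0), (21.67296028137207, 21.67296028137207), 0.0) [456.7 -16.2  10. ] [456.3 -13.1  10. ] (array([455.90235158, -13.87796419,   5.95379055]), [np.float64(1.0928132457136255), np.float64(1.0928132457136208)])
```

View pics/w2l.png

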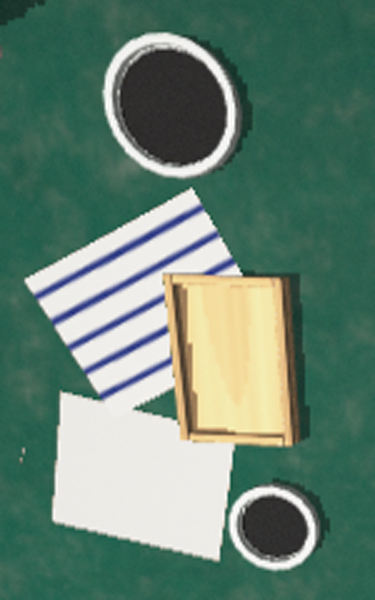

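move_arm --pt "-0.01 -0.04 0 0 0 0 1" --pt "-0.0195 -0.0797 0 0 0 0 1" --pt "-0.0195 -0.0797 -0.03 0 0 0 1" --pt "-0.0195 -0.0797 -0.07 0 0 0 1" --pt "-0.0195 -0.0797 -0.11 0 0 0 1" --pt "-0.0195 -0.0797 -0.14 0 0 0 1" --pt "-0.0195 -0.0797 -0.16 0 0 0 1" --pt "-0.0195 -0.0797 -0.168 0 0 0 1" --pt "-0.0195 -0.0797 -0.168 0 0 0 1" --pt "-0.0195 -0.0797 -0.168 0 0 0 0.2"

```text
t: 3.2
eef_pos: [530.9, -283.9, 146.9]
tcp_rot: [2.379, 1.569, -0.648]
ft_force: [0.0, -0.3, 0.6]
opening: 0.961
```

```bash
python3 - <<'E'
from h import *
s=state();print(s["eef_pos"],s["opening"],s["ft_force"])
c=cam("wrist"); crop(c["img"],160,120,480,360,2.5,"w3.png")
E
```

```text
[ 530.9466821  -283.87207012  146.92605533] 0.9612020800580913 [ 0.01293759 -0.28870631  0.56540167]
```

View pics/w3.png

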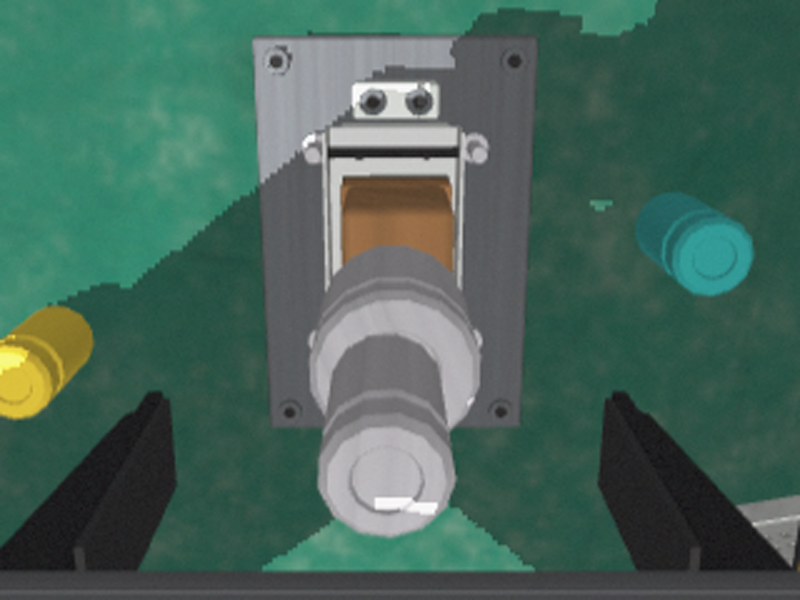

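The weight (crop x≈387) is centred between the fingers (157 and 615). Closing now.

move_arm --pt "0 0 0 0 0 0 -1" --pt "0 0 0 0 0 0 -1" --pt "0 0 0 0 0 0 -1" --pt "0 0 0 0 0 0 -1" --pt "0 0 0 0 0 0 -1" --pt "0 0 0 0 0 0 -1" --pt "0 0 0 0 0 0 -1" --pt "0 0 0 0 0 0 -1"

```text
t: 4.05
eef_pos: [530.6, -283.4, 145.9]
tcp_rot: [1.591, 1.571, -1.436]
ft_force: [0.1, -0.6, -0.2]
opening: 0.284
```

move_arm --pt "0 0 0 0 0 0 -1" --pt "0 0 0.005 0 0 0 -1" --pt "0 0 0.02 0 0 0 -1" --pt "0 0 0.04 0 0 0 -1" --pt "0 0.02 0.05 0 0 0 -1" --pt "-0.01 0.05 0.05 0 0 0 -1" --pt "-0.02 0.08 0.05 0 0 0 -1" --pt "-0.03 0.12 0.05 0 0 0 -1" --pt "-0.045 0.16 0.05 0 0 0 -1" --pt "-0.055 0.2 0.05 0 0 0 -1"

```text
t: 5.05
eef_pos: [474.0, -81.1, 195.9]
tcp_rot: [-0.616, 1.57, 2.641]
ft_force: [1.3, 0.8, -2.2]
opening: 0.287
```

move_arm --pt "-0.01 0.03 0 0 0 0 -1" --pt "-0.015 0.055 -0.01 0 0 0 -1" --pt "-0.018 0.068 -0.03 0 0 0 -1" --pt "-0.018 0.07 -0.06 0 0 0 -1" --pt "-0.018 0.07 -0.08 0 0 0 -1" --pt "-0.018 0.07 -0.1 0 0 0 -1" --pt "-0.018 0.07 -0.11 0 0 0 -1" --pt "-0.018 0.07 -0.11 0 0 0 -1" --pt "-0.018 0.07 -0.11 0 0 0 -1"

```text
t: 5.95
eef_pos: [457.7, -13.2, 86.5]
tcp_rot: [2.718, 1.57, -0.309]
ft_force: [0.1, -0.1, -1.8]
opening: 0.284
```

```bash
python3 - <<'E'
from h import *
s=state();print(s["eef_pos"],s["opening"],s["ft_force"])
c=cam("wrist"); crop(c["img"],160,120,480,360,2.5,"w4.png"); print(proj(c,(456.3,-14,5)))
c=cam("scene"); crop(c["img"],300,240,400,315,7,"s4.png")
E
```

```text
[457.69839508 -13.16203029  86.49092414] 0.2838186041348562 [ 0.1416283  -0.13946037 -1.82853987]
[314.24414925 241.75182107]
```

View pics/w4.png

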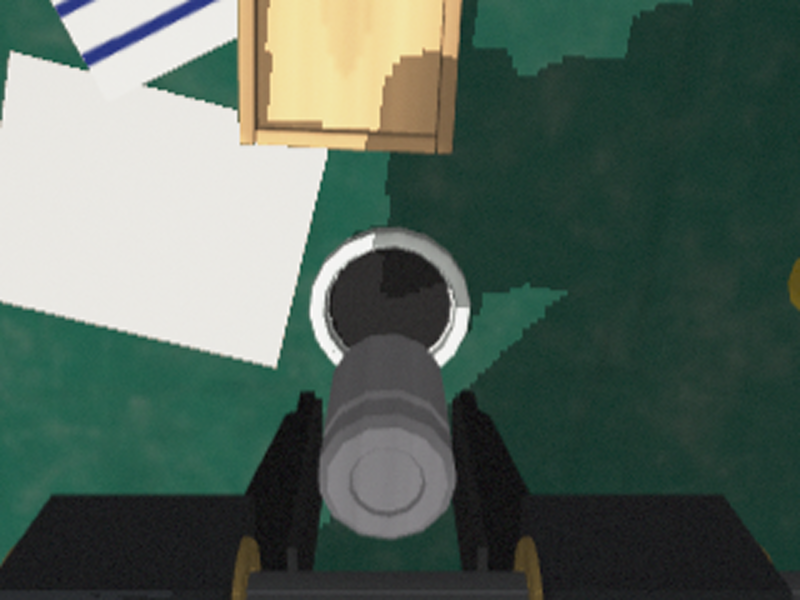

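View pics/s4.png

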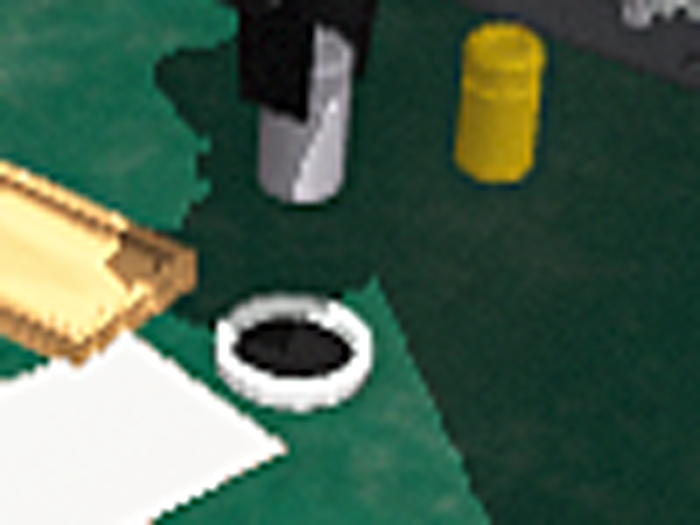

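The weight hangs straight, and the dish centre is at (390,298) in the crop, about 1.5 mm to the right of the weight's axis. I correct for that and go down.

move_arm --pt "0.0005 -0.0015 -0.02 0 0 0 -1" --pt "0.0005 -0.0015 -0.04 0 0 0 -1" --pt "0.0005 -0.0015 -0.055 0 0 0 -1" --pt "0.0005 -0.0015 -0.062 0 0 0 -1" --pt "0.0005 -0.0015 -0.063 0 0 0 -1" --pt "0.0005 -0.0015 -0.063 0 0 0 -1"

```text
t: 6.65
eef_pos: [458.4, -14.9, 23.5]
tcp_rot: [2.748, 1.57, -0.278]
ft_force: [0.9, -0.5, -2.8]
opening: 0.287
```

move_arm --pt "0 0 -0.001 0 0 0 -1" --pt "0 0 -0.001 0 0 0 -1" --pt "0 0 -0.002 0 0 0 -1" --pt "0 0 -0.002 0 0 0 -1"

```text
t: 7.05
eef_pos: [458.1, -14.8, 21.1]
tcp_rot: [2.534, 1.57, -0.493]
ft_force: [0.2, 0.2, -1.7]
opening: 0.283
```

move_arm --pt "0 0 -0.001 0 0 0 -1" --pt "0 0 -0.001 0 0 0 -1"

```text
t: 7.25
eef_pos: [458.0, -14.8, 19.9]
tcp_rot: [0.504, 1.571, -2.522]
ft_force: [-0.5, 0.8, -2.4]
opening: 0.285
```

move_arm --pt "0 0 -0.001 0 0 0 -1" --pt "0 0 -0.001 0 0 0 -1"

```text
t: 7.45
eef_pos: [458.1, -14.9, 18.9]
tcp_rot: [2.07, 1.571, -0.956]
ft_force: [0.4, -0.0, -1.7]
opening: 0.285
```

```bash
python3 - <<'E'
from h import *
s=state();print(s["eef_pos"],s["opening"],s["ft_force"])
c=cam("wrist"); crop(c["img"],160,120,480,360,2.5,"w5.png")
c=cam("scene"); crop(c["img"],300,240,400,315,7,"s5.png")
E
```

```text
[458.13955554 -14.88499648  18.94190009] 0.2851387482194892 [ 3.73064303e-01 -4.21339184e-04 -1.69818489e+00]
```

View pics/w5.png

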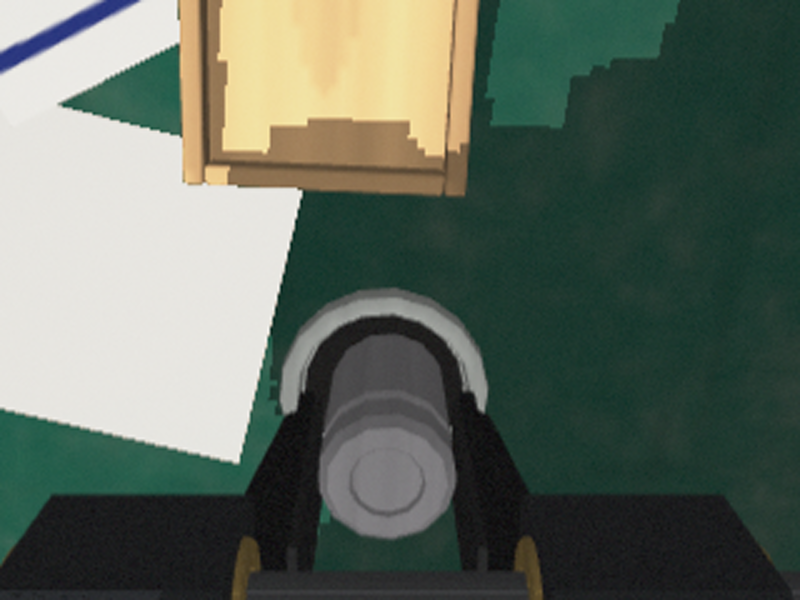

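View pics/s5.png

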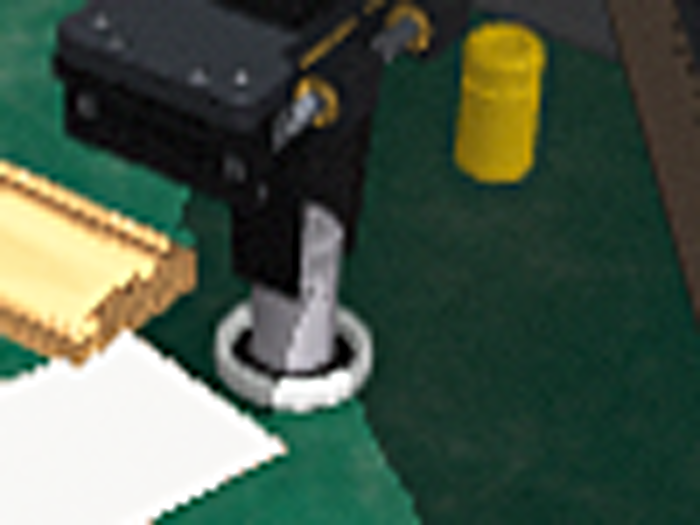

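The weight is centred within the dish. I continue down in small steps until it touches.

move_arm --pt "0 0 -0.001 0 0 0 -1" --pt "0 0 -0.001 0 0 0 -1"

```text
t: 7.75
eef_pos: [458.3, -14.9, 18.8]
tcp_rot: [2.745, 1.57, -0.281]
ft_force: [-3.3, -0.4, 15.4]
opening: 0.286
```

move_arm --pt "0 0 -0.001 0 0 0 -1" --pt "0 0 -0.001 0 0 0 -1"

```text
t: 7.95
eef_pos: [458.6, -15.0, 18.6]
tcp_rot: [2.754, 1.569, -0.272]
ft_force: [-6.1, -1.2, 30.1]
opening: 0.288
```

move_arm --pt "0 0 0.002 0 0 0 -1" --pt "0 0 0.002 0 0 0 -0.3" --pt "0 0 0.002 0 0 0 -0.1" --pt "0 0 0.002 0 0 0 0" --pt "0 0 0.002 0 0 0 0.1" --pt "0 0 0.01 0 0 0 0.2" --pt "0 0 0.03 0 0 0 0.3" --pt "0 0 0.06 0 0 0 0.5" --pt "0 0 0.1 0 0 0 0.7" --pt "0 0 0.14 0 0 0 1"

```text
t: 8.95
eef_pos: [457.6, -14.8, 158.8]
tcp_rot: [-0.139, 1.57, 3.118]
ft_force: [0.6, -0.1, 0.1]
opening: 0.847
```

```bash
python3 - <<'E'
from h import *
s=state();print(s["eef_pos"],s["opening"],s["ft_force"])
c=cam("scene"); cv2.imwrite("pics/s6f.png",c["img"]); crop(c["img"],300,240,400,315,7,"s6.png")
c=cam("wrist"); cv2.imwrite("pics/w6.png",c["img"]); 
E
```

```text
[457.59804548 -14.763556   158.80750442] 0.8465732599571024 [ 0.56506343 -0.11660251  0.05652478]
```

View pics/s6.png

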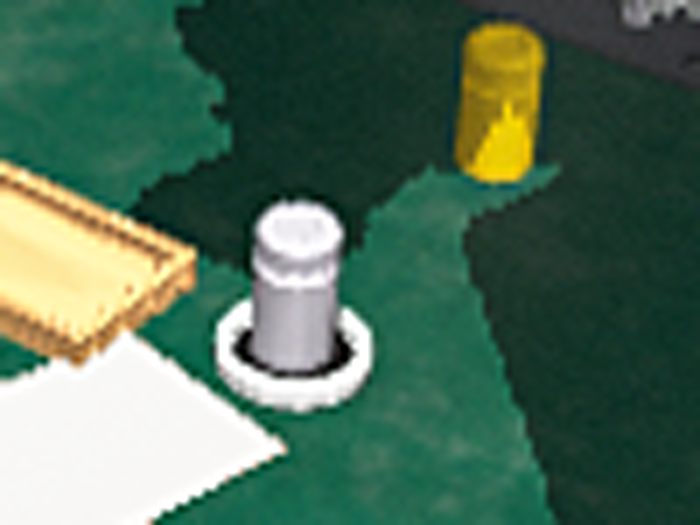

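View pics/w6.png

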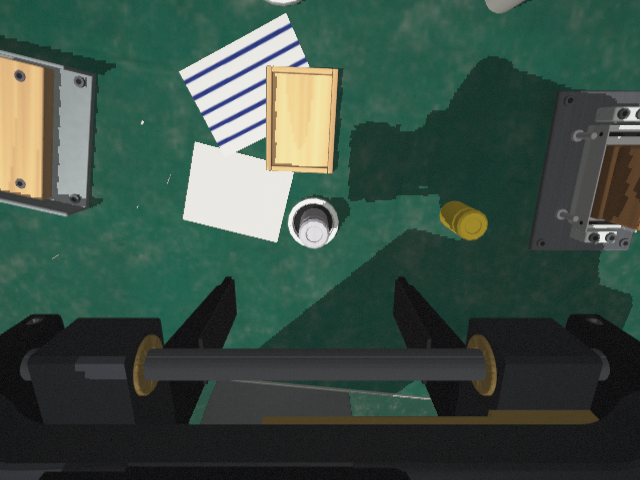

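The small weight stands upright in the middle of the small dish (scene crop 297,290). Next I go back to look at the large weight.

move_arm --pt "0 0 0.04 0 0 0 1" --pt "0.01 -0.03 0.07 0 0 0 1" --pt "0.02 -0.07 0.08 0 0 0 1" --pt "0.03 -0.11 0.08 0 0 0 1" --pt "0.04 -0.15 0.08 0 0 0 1" --pt "0.06 -0.19 0.08 0 0 0 1" --pt "0.07 -0.22 0.08 0 0 0 1" --pt "0.075 -0.24 0.08 0 0 0 1" --pt "0.075 -0.24 0.08 0 0 0 1" --pt "0.075 -0.24 0.08 0 0 0 1"

```text
t: 10.05
eef_pos: [532.6, -254.6, 236.3]
tcp_rot: [-0.72, 1.569, 2.536]
ft_force: [0.2, 1.0, 0.5]
opening: 0.999
```

```bash
python3 - <<'E'
from h import *
s=state();print(s["eef_pos"],s["opening"],s["ft_force"])
c=cam("wrist"); cv2.imwrite("pics/w7.png",c["img"]); np.save("w7T.npy",c["cam_to_world"]); crop(c["img"],240,100,440,250,4,"w7c.png")
E
```

```text
[ 532.60351765 -254.5662759   236.30974102] 0.9989566611878175 [0.17098201 0.96049817 0.49227922]
```

View pics/w7c.png

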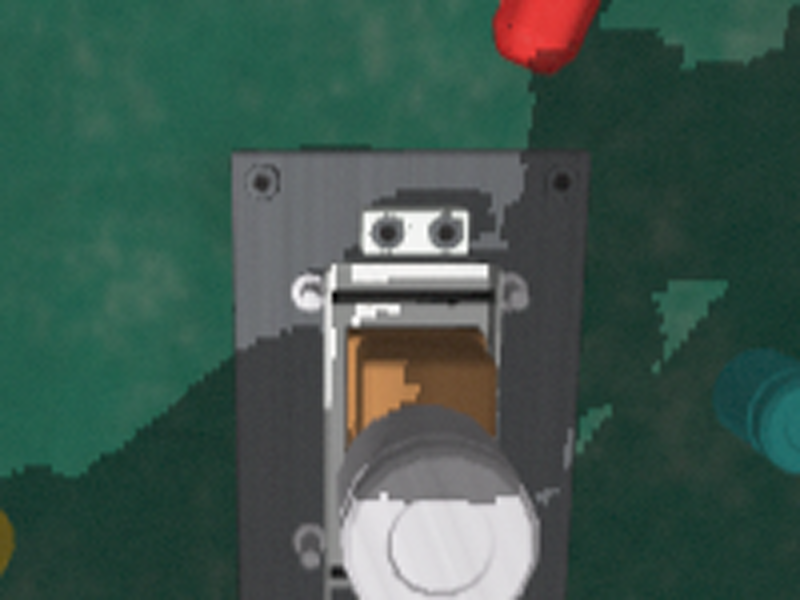

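move_arm --pt "0 -0.02 -0.02 0 0 0 1" --pt "0 -0.03 -0.03 0 0 0 1" --pt "0 -0.03 -0.04 0 0 0 1" --pt "0 -0.03 -0.04 0 0 0 1"

```text
t: 10.5
eef_pos: [532.5, -283.9, 195.7]
tcp_rot: [-0.746, 1.568, 2.511]
ft_force: [0.4, -0.3, 1.2]
opening: 1.003
```

```bash
python3 - <<'E'
from h import *
s=state();print(s["eef_pos"],s["opening"],s["ft_force"])
c=cam("wrist"); cv2.imwrite("pics/w8.png",c["img"]); np.save("w8T.npy",c["cam_to_world"]); crop(c["img"],240,100,440,250,4,"w8c.png")
E
```

```text
[ 532.5015185  -283.92382365  195.6753861 ] 1.0029480421213441 [ 0.4200488  -0.33810156  1.22301156]
```

View pics/w8c.png

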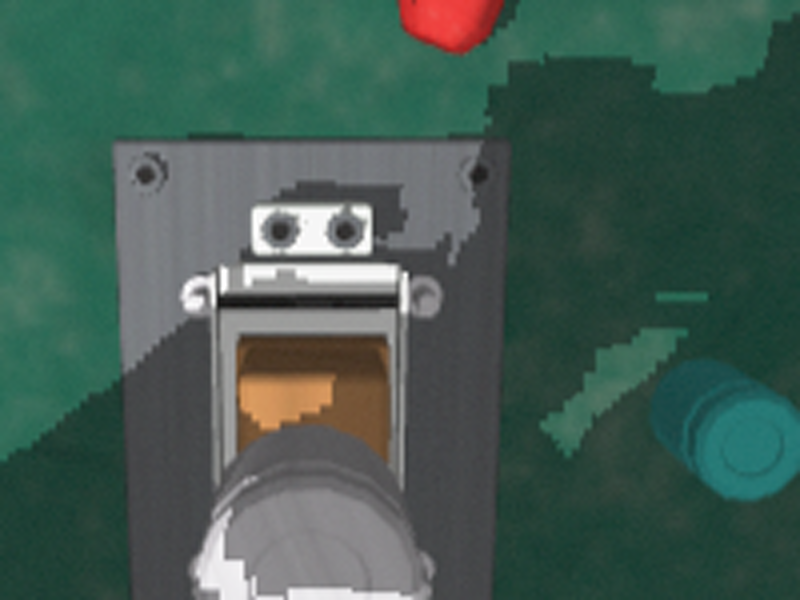

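```bash
python3 - <<'E'
from h import *
K=cam("wrist")["mtx"]; b=cv2.imread("pics/w8.png"); crop(b,260,190,380,280,6,"w8d.png")
c7=dict(mtx=K,cam_to_world=np.load("w7T.npy"));c8=dict(mtx=K,cam_to_world=np.load("w8T.npy"))
print(onz(c7,(350.3,236),132)); print(proj(c8,onz(c7,(350.3,236),132)))
E
```

```text
[ 532.73076227 -286.91946713  132.        ]
[317.46810206 246.95235983]
```

View pics/w8d.png

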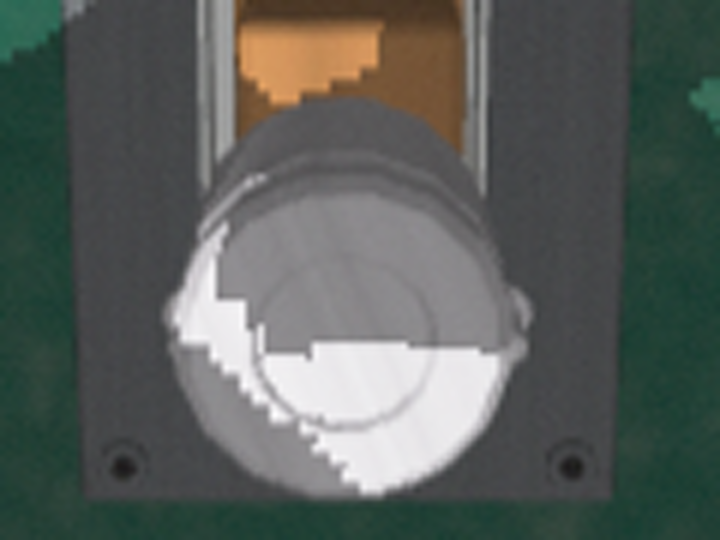

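The w7 point at z=132 projects into w8 at (317.5,247.0), and the circle is seen at (317.5,246.8). So the large weight's top is at 132 mm and its axis at (532.7,-286.9).

move_arm --pt "0 -0.003 -0.02 0 0 0 1" --pt "0 -0.003 -0.05 0 0 0 1" --pt "0 -0.003 -0.075 0 0 0 1" --pt "0 -0.003 -0.09 0 0 0 1" --pt "0 -0.003 -0.0985 0 0 0 1" --pt "0 -0.003 -0.0985 0 0 0 0.3" --pt "0 -0.003 -0.0985 0 0 0 0" --pt "0 -0.003 -0.0985 0 0 0 -1" --pt "0 -0.003 -0.0985 0 0 0 -1" --pt "0 -0.003 -0.0985 0 0 0 -1"

```text
t: 11.6
eef_pos: [533.2, -287.9, 99.0]
tcp_rot: [2.345, 1.57, -0.682]
ft_force: [0.4, -0.1, 0.1]
opening: 0.632
```

move_arm --pt "0 0 0 0 0 0 -1" --pt "0 0 0 0 0 0 -1" --pt "0 0 0 0 0 0 -1" --pt "0 0 0 0 0 0 -1"

```text
t: 12.0
eef_pos: [533.0, -287.7, 98.5]
tcp_rot: [-1.222, 1.571, 2.035]
ft_force: [-1.5, 2.3, 3.0]
opening: 0.456
```

move_arm --pt "0 0 0.003 0 0 0 -1" --pt "0 0 0.01 0 0 0 -1" --pt "0 0 0.03 0 0 0 -1" --pt "0 0 0.06 0 0 0 -1" --pt "0 0.01 0.09 0 0 0 -1" --pt "0.01 0.03 0.1 0 0 0 -1" --pt "0.02 0.06 0.1 0 0 0 -1" --pt "0.035 0.09 0.1 0 0 0 -1" --pt "0.05 0.12 0.1 0 0 0 -1" --pt "0.065 0.15 0.1 0 0 0 -1"

```text
t: 13.0
eef_pos: [598.3, -136.7, 198.6]
tcp_rot: [0.149, 1.57, -2.877]
ft_force: [1.1, -1.1, -5.3]
opening: 0.456
```

move_arm --pt "0.015 0.03 0 0 0 0 -1" --pt "0.03 0.06 0 0 0 0 -1" --pt "0.045 0.09 0 0 0 0 -1" --pt "0.06 0.12 0 0 0 0 -1" --pt "0.07 0.15 0 0 0 0 -1" --pt "0.08 0.17 -0.01 0 0 0 -1" --pt "0.081 0.176 -0.04 0 0 0 -1" --pt "0.081 0.176 -0.07 0 0 0 -1" --pt "0.081 0.176 -0.09 0 0 0 -1" --pt "0.081 0.176 -0.1 0 0 0 -1"

```text
t: 14.0
eef_pos: [678.1, 38.2, 96.3]
tcp_rot: [-0.092, 1.567, -3.118]
ft_force: [-0.6, -0.6, -5.6]
opening: 0.455
```

```bash
python3 - <<'E'
from h import *
s=state();print(s["eef_pos"],s["opening"],s["ft_force"])
c=cam("wrist"); crop(c["img"],160,120,480,360,2.5,"w9.png"); print(proj(c,(679.2,38.3,5)))
E
```

```text
[678.07778056  38.1814168   96.26214709] 0.4547093361786687 [-0.57723478 -0.57641781 -5.63849346]
[313.50018253 234.83986145]
```

View pics/w9.png

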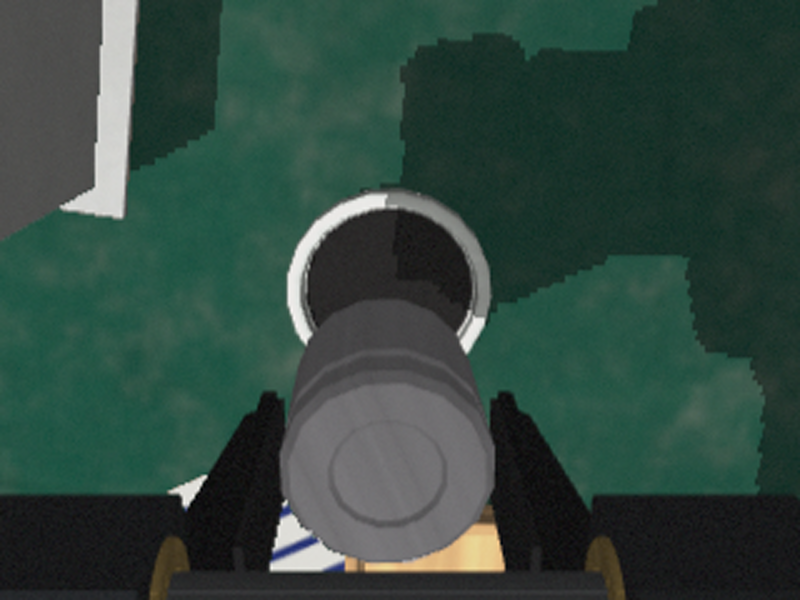

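The dish centre is at about (389,285) in the crop and the weight axis at 387, so only about 1 mm of correction is needed.

move_arm --pt "0.001 -0.001 -0.02 0 0 0 -1" --pt "0.001 -0.001 -0.045 0 0 0 -1" --pt "0.001 -0.001 -0.06 0 0 0 -1" --pt "0.001 -0.001 -0.069 0 0 0 -1" --pt "0.001 -0.001 -0.071 0 0 0 -1" --pt "0.001 -0.001 -0.071 0 0 0 -1"

```text
t: 14.65
eef_pos: [680.5, 37.1, 28.0]
tcp_rot: [2.846, 1.57, -0.18]
ft_force: [0.7, 0.5, -5.2]
opening: 0.457
```

```bash
python3 - <<'E'
from h import *
s=state();print(s["eef_pos"],s["opening"],s["ft_force"])
c=cam("wrist"); crop(c["img"],160,120,480,360,2.5,"w10.png")
c=cam("scene"); crop(c["img"],210,200,310,290,7,"s10.png")
E
```

```text
[680.46702614  37.09008882  28.04951554] 0.4566947032221971 [ 0.68613174  0.51189542 -5.19495422]
```

View pics/w10.png

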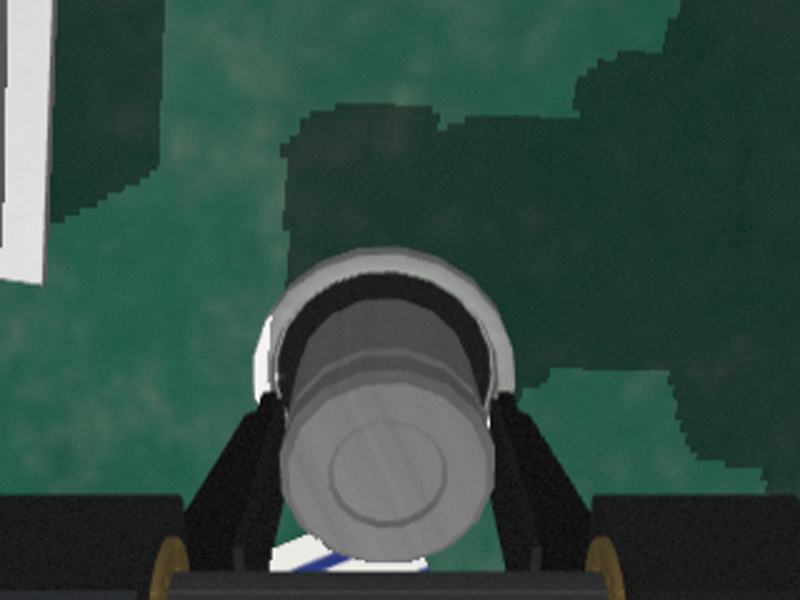

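View pics/s10.png

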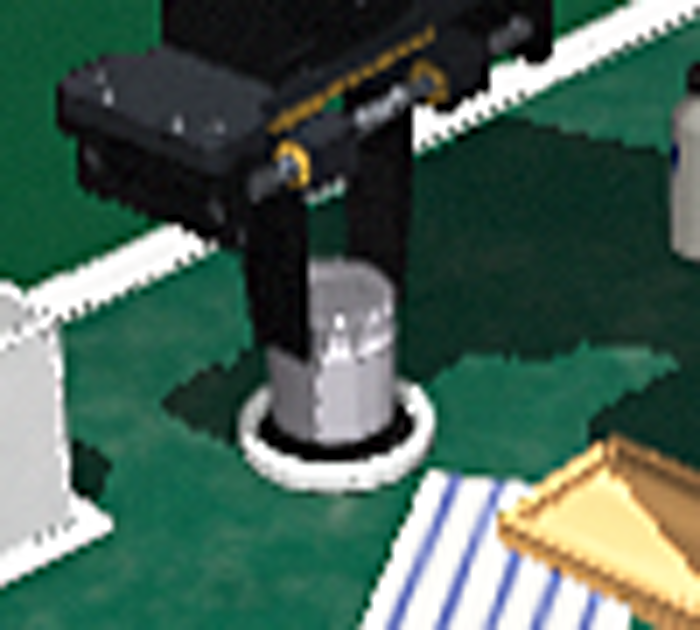

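move_arm --pt "-0.001 0 -0.002 0 0 0 -1" --pt "-0.001 0 -0.004 0 0 0 -1" --pt "-0.001 0 -0.005 0 0 0 -1" --pt "-0.001 0 -0.005 0 0 0 -1"

```text
t: 15.15
eef_pos: [679.0, 37.1, 22.3]
tcp_rot: [0.234, 1.571, -2.792]
ft_force: [0.4, 0.3, -6.0]
opening: 0.453
```

move_arm --pt "0 0 -0.001 0 0 0 -1" --pt "0 0 -0.001 0 0 0 -1"

```text
t: 15.35
eef_pos: [679.3, 37.2, 21.7]
tcp_rot: [2.759, 1.57, -0.267]
ft_force: [0.2, -0.2, -3.6]
opening: 0.459
```

move_arm --pt "0 0 -0.001 0 0 0 -1" --pt "0 0 -0.001 0 0 0 -1"

```text
t: 15.55
eef_pos: [679.5, 37.2, 21.5]
tcp_rot: [2.942, 1.57, -0.084]
ft_force: [-1.2, 1.1, 4.5]
opening: 0.452
```

Contact. Release and rise.

move_arm --pt "0 0 0 0 0 0 -1" --pt "0 0 0 0 0 0 0.05" --pt "0 0 0 0 0 0 0.15" --pt "0 0 0 0 0 0 0.2" --pt "0 0 0 0 0 0 0.25" --pt "0 0 0.005 0 0 0 0.3" --pt "0 0 0.03 0 0 0 0.4" --pt "0 0 0.07 0 0 0 0.6" --pt "0 0 0.11 0 0 0 0.8" --pt "0 0 0.15 0 0 0 1"

```text
t: 16.55
eef_pos: [678.9, 37.1, 172.4]
tcp_rot: [2.078, 1.571, -0.948]
ft_force: [0.2, 0.5, 0.1]
opening: 0.897
```

```bash
python3 - <<'E'
from h import *
s=state();print(s["eef_pos"],s["opening"],s["ft_force"])
c=cam("scene"); cv2.imwrite("pics/s11.png",c["img"])
c=cam("wrist"); cv2.imwrite("pics/w11.png",c["img"])
E
```

```text
[678.89341279  37.13430746 172.37342065] 0.896717559154636 [0.2244269  0.51986929 0.07223258]
```

View pics/s11.png

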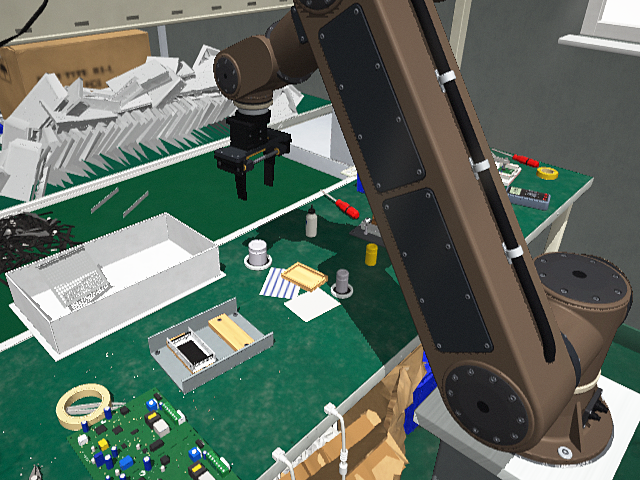

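Both weights stand in their dishes, at (258,252) and (343,281), and the bottle stands at (312,222). On the way back I look at the tray from above.

move_arm --pt "-0.03 0 0.03 0 0 0 1" --pt "-0.06 0 0.04 0 0 0 1" --pt "-0.09 -0.01 0.04 0 0 0 1" --pt "-0.12 -0.02 0.04 0 0 0 1" --pt "-0.14 -0.03 0.04 0 0 0 1" --pt "-0.15 -0.03 0.04 0 0 0 1" --pt "-0.15 -0.03 0.04 0 0 0 1"

```text
t: 17.35
eef_pos: [528.6, 7.2, 210.8]
tcp_rot: [2.997, 1.571, -0.03]
ft_force: [0.4, 0.3, 0.3]
opening: 0.999
```

```bash
python3 - <<'E'
from h import *
s=state();print(s["eef_pos"],s["opening"],s["ft_force"])
c=cam("wrist"); np.save("w12T.npy",c["cam_to_world"]); cv2.imwrite("pics/w12.png",c["img"])
g=cv2.cvtColor(c["img"],cv2.COLOR_BGR2HSV)
m=((g[...,0]<30)&(g[...,0]>8)&(g[...,1]>60)&(g[...,2]>60)).astype(np.uint8); m[300:]=0
cs,_=cv2.findContours(m,cv2.RETR_EXTERNAL,cv2.CHAIN_APPROX_NONE)
for k in cs:
    if cv2.contourArea(k)>1500:
        r=cv2.minAreaRect(k); print(r,cv2.contourArea(k)); 
        P=cv2.approxPolyDP(cv2.convexHull(k),6,True)[:,0]; print(P.tolist()); print([onz(c,p,13).round(1).tolist() for p in P])
crop(c["img"],220,110,420,260,4,"w12c.png")
E
```

```text
[528.60410366   7.23404839 210.75045002] 0.999036822836652 [0.35682616 0.33604513 0.32828692]
((599.314697265625, 247.56924438476562), (72.97486877441406, 74.73283386230469), 12.407418251037598) 4577.0
[[571, 210], [639, 221], [625, 284], [591, 284], [561, 268]]
[[561.1, -281.2, 13.0], [557.6, -362.4, 13.0], [480.4, -376.0, 13.0], [475.7, -335.3, 13.0], [491.6, -292.7, 13.0]]
((316.6168212890625, 187.2101593017578), (59.22628402709961, 83.4385986328125), 1.3971810340881348) 4655.0
[[289, 145], [347, 147], [341, 229], [287, 227]]
[[595.0, 41.3, 13.0], [600.1, -20.5, 13.0], [509.2, -26.6, 13.0], [504.5, 35.1, 13.0]]
((86.87518310546875, 196.6182403564453), (44.524288177490234, 110.17597961425781), 1.5481575727462769) 4333.0
[[67, 141], [110, 152], [105, 245], [98, 252], [64, 244]]
[[571.9, 276.1, 13.0], [565.6, 231.3, 13.0], [458.6, 243.0, 13.0], [448.9, 251.6, 13.0], [454.4, 290.2, 13.0]]
```

View pics/w12c.png

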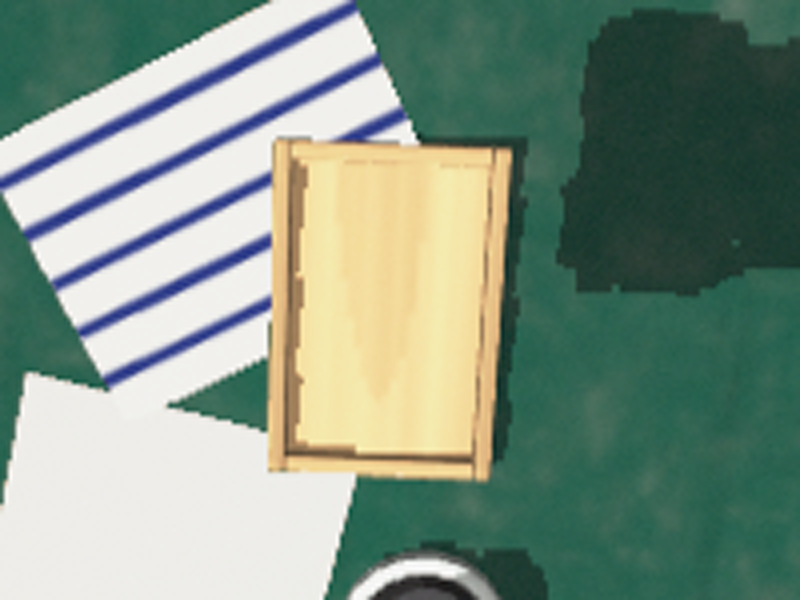

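The tray outline measures 91 x 62 mm at z=13 (text: 92 x 64). Its centre is (552.2,7.3) and its long axis is at +3.85°. Now to the block.

move_arm --pt "0 -0.03 0 0 0 0 1" --pt "0 -0.07 0 0 0 0 1" --pt "0 -0.11 0 0 0 0 1" --pt "0 -0.15 0 0 0 0 1" --pt "0 -0.19 0 0 0 0 1" --pt "0 -0.23 -0.01 0 0 0 1" --pt "0 -0.27 -0.02 0 0 0 1" --pt "0 -0.29 -0.03 0 0 0 1" --pt "0 -0.29 -0.03 0 0 0 1" --pt "0 -0.29 -0.03 0 0 0 1"

```text
t: 18.4
eef_pos: [529.4, -282.2, 179.9]
tcp_rot: [-0.882, 1.57, 2.375]
ft_force: [0.2, -0.1, 0.1]
opening: 1.002
```

```bash
python3 - <<'E'
from h import *
s=state();print(s["eef_pos"],s["opening"],s["ft_force"])
c=cam("wrist"); np.save("w13T.npy",c["cam_to_world"]); cv2.imwrite("pics/w13.png",c["img"])
crop(c["img"],220,120,420,270,4,"w13c.png"); print(proj(c,(535.5,-287.5,82)))
E
```

```text
[ 529.42736579 -282.23257536  179.85901048] 1.001768654181213 [ 0.22002894 -0.14759194  0.05578711]
[320.54188638 228.06507394]
```

View pics/w13c.png

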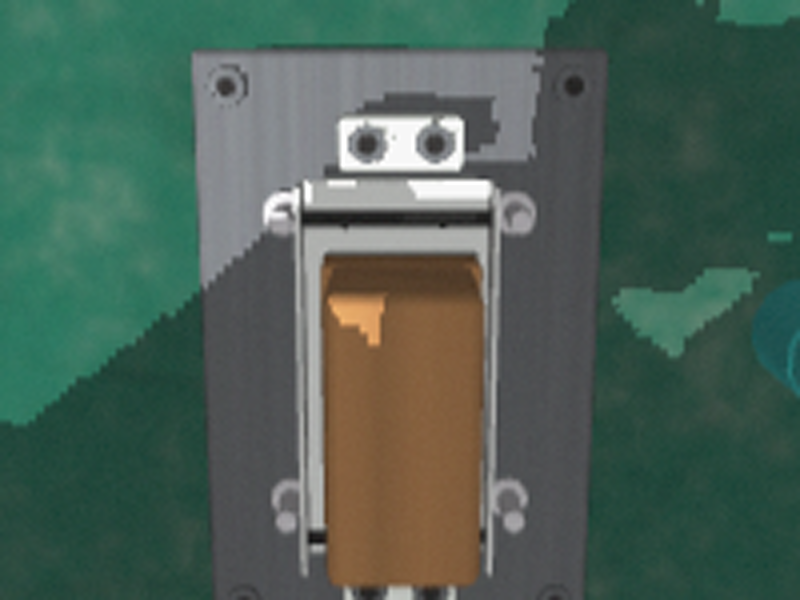

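```bash
python3 - <<'E'
from h import *
c=dict(mtx=cam("wrist")["mtx"],cam_to_world=np.load("w13T.npy"))
f=lambda p:(220+p[0]/4-.4,120+p[1]/4-.4)
P=np.array([onz(c,f(p),82) for p in [(328,292),(482,292),(480,585),(328,585)]]); print(P.round(1),P.mean(0).round(1))
a=(P[0]+P[1]-P[2]-P[3])/2; print(np.linalg.norm(a),np.degrees(np.arctan2(a[1],a[0])),np.linalg.norm(P[0]-P[1]))
# second height check with top view
t=cam("top"); print([proj(t,p).round(1).tolist() for p in P]); crop(t["img"],395,215,495,310,7,"t13.png")
print([( (proj(t,p)-[395,215])*7).round(0).tolist() for p in P])
s=state(); R=Ro.from_euler('xyz',s["tcp_rot"]).as_matrix(); print(R.round(4))
E
```

```text
[[ 563.8 -268.3   82. ]
 [ 567.5 -299.9   82. ]
 [ 503.2 -308.3   82. ]
 [ 499.3 -275.1   82. ]] [ 533.5 -287.9   82. ]
64.82584020034227 6.761030730167182 31.762145561016933
[[432.0, 244.4], [446.2, 242.4], [451.9, 271.2], [436.8, 273.3]]
[[259.0, 206.0], [358.0, 192.0], [398.0, 394.0], [293.0, 408.0]]
[[ 5.000e-04  1.164e-01 -9.932e-01]
 [-3.000e-04 -9.932e-01 -1.164e-01]
 [-1.000e+00  4.000e-04 -5.000e-04]]
```

View pics/t13.png

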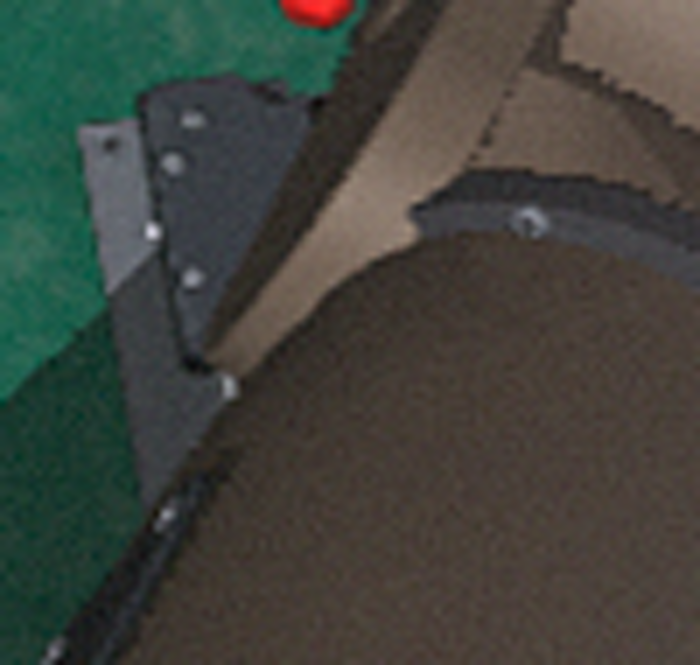

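move_arm --pt "0.0045 -0.0057 -0.03 0 0 0 1" --pt "0.0045 -0.0057 -0.07 0 0 0 1" --pt "0.0045 -0.0057 -0.1 0 0 0 1" --pt "0.0045 -0.0057 -0.12 0 0 0 0.5" --pt "0.0045 -0.0057 -0.13 0 0 0 0.2" --pt "0.0045 -0.0057 -0.135 0 0 0 0" --pt "0.0045 -0.0057 -0.135 0 0 0 -0.1" --pt "0.0045 -0.0057 -0.135 0 0 0 -0.1"

```text
t: 19.35
eef_pos: [534.1, -288.7, 46.6]
tcp_rot: [2.388, 1.569, -0.639]
ft_force: [0.5, 0.8, 0.0]
opening: 0.637
```

```bash
python3 - <<'E'
from h import *
s=state();print(s["eef_pos"],s["opening"],s["ft_force"])
c=cam("wrist"); crop(c["img"],160,120,480,360,2.5,"w14.png")
E
```

```text
[ 534.11792583 -288.68958495   46.57504043] 0.636662659680374 [0.53855343 0.82087861 0.02202233]
```

View pics/w14.png

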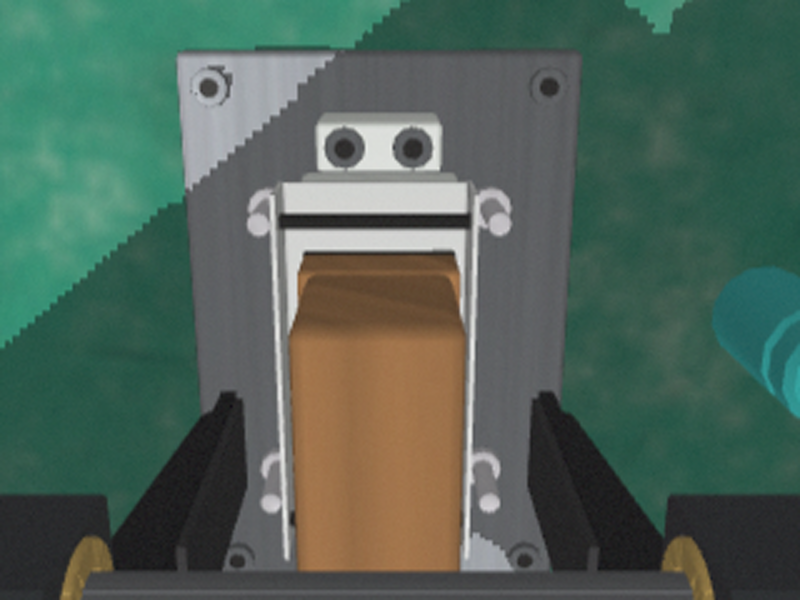

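The block (crop x≈378) lies about 1.5 mm to the left of the finger middle (386). I shift and close.

move_arm --pt "0 0.0015 0 0 0 0 -0.1" --pt "0 0.0015 0 0 0 0 -1" --pt "0 0.0015 0 0 0 0 -1" --pt "0 0.0015 0 0 0 0 -1" --pt "0 0.0015 0 0 0 0 -1" --pt "0 0.0015 0 0 0 0 -1" --pt "0 0.0015 0 0 0 0 -1" --pt "0 0.0015 0 0 0 0 -1"

```text
t: 20.2
eef_pos: [533.7, -287.1, 45.8]
tcp_rot: [2.315, 1.57, -0.711]
ft_force: [-0.6, 0.2, 5.2]
opening: 0.352
```

move_arm --pt "0 0 0.003 0 0 0 -1" --pt "0 0 0.008 0 0 0 -1" --pt "0 0 0.015 0 0 0 -1" --pt "0 0 0.025 0 0 0 -1" --pt "0 0 0.04 0 0 0 -1" --pt "0 0 0.06 0 0 0 -1" --pt "0 0 0.09 0 0 0 -1" --pt "0 0 0.11 0 0 0 -1" --pt "0 0 0.11 0 0 0 -1"

```text
t: 21.1
eef_pos: [534.6, -287.7, 158.8]
tcp_rot: [2.416, 1.565, -0.611]
ft_force: [1.0, -0.1, -0.7]
opening: 0.355
```

```bash
python3 - <<'E'
from h import *
s=state();print(s["eef_pos"],s["opening"],s["ft_force"])
c=cam("wrist"); crop(c["img"],160,120,480,360,2.5,"w15.png")
c=cam("scene"); crop(c["img"],330,150,430,260,5,"s15.png")
E
```

```text
[ 534.63134772 -287.71574799  158.8476312 ] 0.3545981446690317 [ 1.00051601 -0.10485602 -0.66876554]
```

View pics/w15.png

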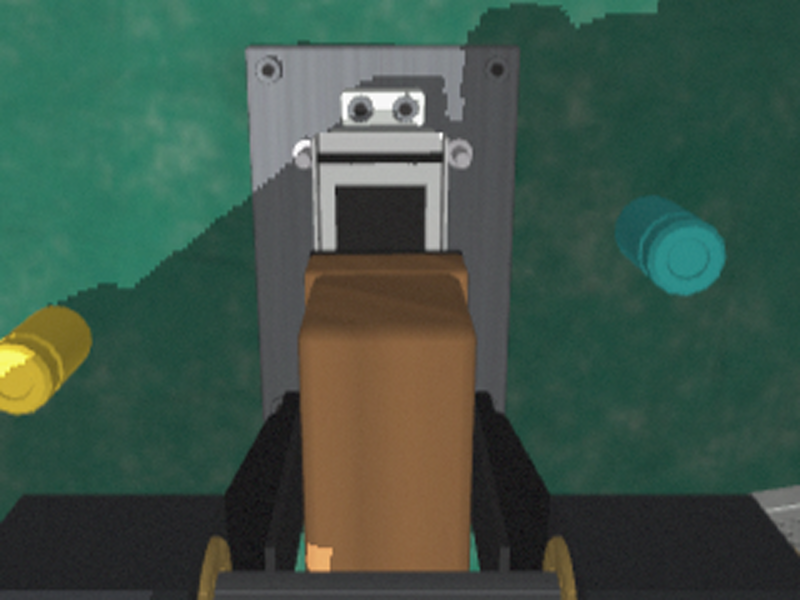

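View pics/s15.png

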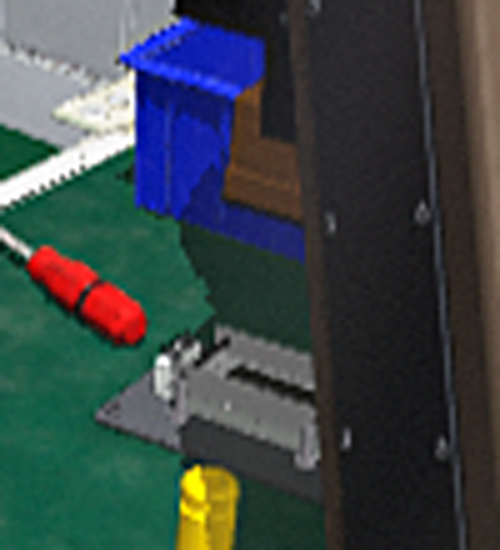

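The bracket stayed on the jig and the block hangs straight. Carrying it to the tray.

move_arm --pt "0 0.03 0 0 0 -1 -1" --pt "0 0.06 0 0 0 -2 -1" --pt "0.005 0.1 0 0 0 -2.8 -1" --pt "0.01 0.14 0 0 0 -2.8 -1" --pt "0.015 0.18 0 0 0 -2.8 -1" --pt "0.018 0.22 0 0 0 -2.8 -1" --pt "0.018 0.26 0 0 0 -2.8 -1" --pt "0.018 0.285 0 0 0 -2.8 -1" --pt "0.018 0.295 -0.02 0 0 -2.8 -1" --pt "0.018 0.295 -0.04 0 0 -2.8 -1"

```text
t: 22.2
eef_pos: [551.0, 9.7, 114.1]
tcp_rot: [-0.188, 1.57, 3.022]
ft_force: [0.6, 0.0, -2.1]
opening: 0.357
```

move_arm --pt "0 0 -0.02 0 0 0 -1" --pt "0 0 -0.04 0 0 0 -1" --pt "0 0 -0.05 0 0 0 -1" --pt "0 0 -0.05 0 0 0 -1" --pt "0 0 -0.05 0 0 0 -1"

```text
t: 22.7
eef_pos: [551.6, 7.9, 65.5]
tcp_rot: [0.099, 1.57, -2.977]
ft_force: [0.2, -0.8, 0.0]
opening: 0.355
```

```bash
python3 - <<'E'
from h import *
s=state();print(s["eef_pos"],s["opening"],s["ft_force"])
R=Ro.from_euler('xyz',s["tcp_rot"]).as_matrix(); print(R.round(4)[:,1])
c=cam("wrist"); crop(c["img"],160,120,480,360,2.5,"w16.png")
c=cam("scene"); crop(c["img"],240,230,370,320,6,"s16.png")
E
```

```text
[551.62309872   7.87657417  65.54009182] 0.3552478119830337 [ 0.16263293 -0.77324272  0.03783607]
[ 0.0661 -0.9978  0.    ]
```

View pics/w16.png

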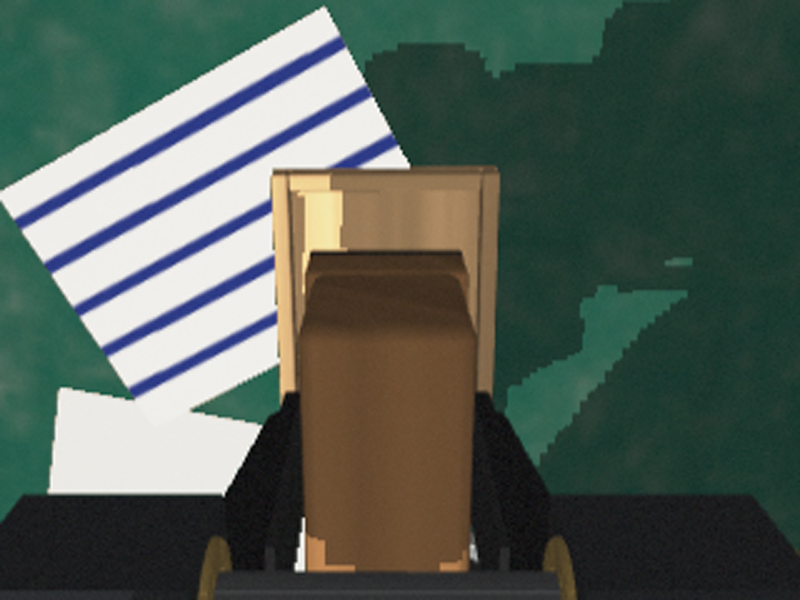

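View pics/s16.png

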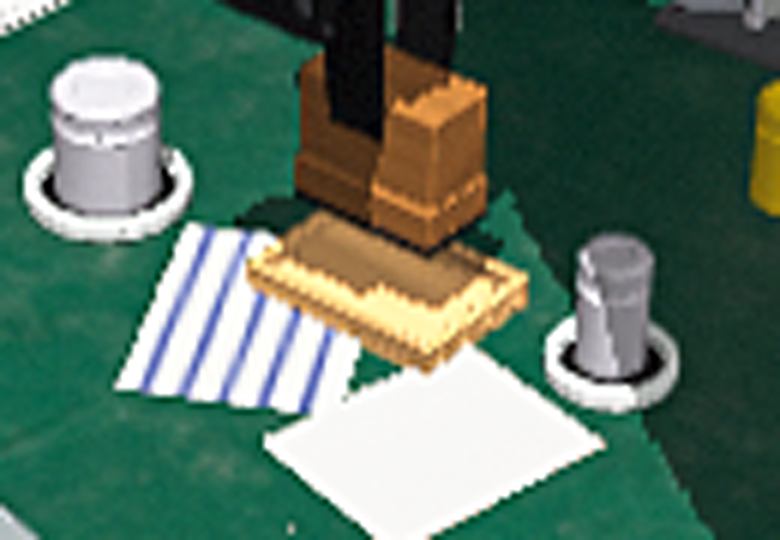

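The block is squared to the tray and centred across it (386 against 385.5). I go down.

move_arm --pt "0.0005 0 -0.012 0 0 0 -1" --pt "0.0005 0 -0.024 0 0 0 -1" --pt "0.0005 0 -0.031 0 0 0 -1" --pt "0.0005 0 -0.032 0 0 0 -1" --pt "0.0005 0 -0.032 0 0 0 -1"

```text
t: 23.3
eef_pos: [551.9, 8.0, 33.1]
tcp_rot: [-0.033, 1.57, -3.108]
ft_force: [0.8, -0.6, -1.1]
opening: 0.355
```

```bash
python3 - <<'E'
from h import *
s=state();print(s["eef_pos"],s["opening"],s["ft_force"])
c=cam("wrist"); crop(c["img"],160,120,480,360,2.5,"w17.png")
c=cam("scene"); crop(c["img"],240,230,370,320,6,"s17.png")
E
```

```text
[551.92368522   7.95284942  33.06504379] 0.3551076326381165 [ 0.82675825 -0.61690538 -1.12924706]
```

View pics/w17.png

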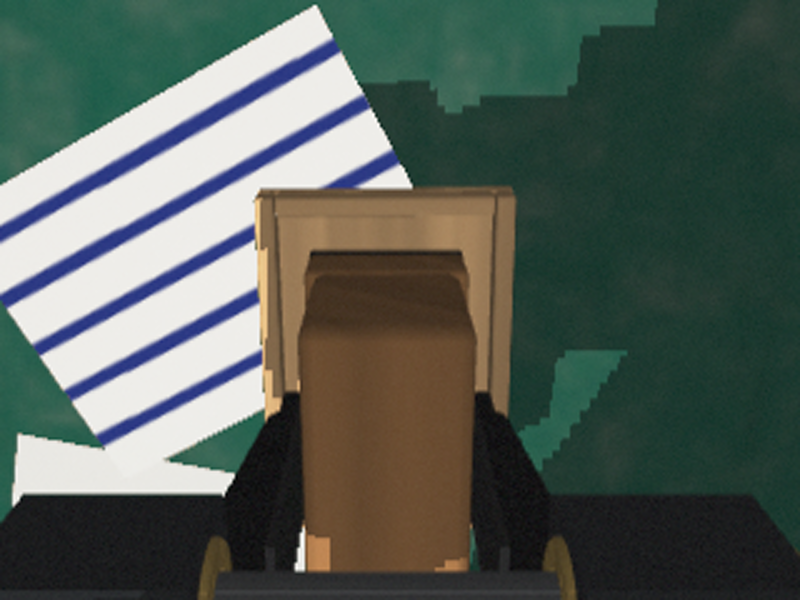

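View pics/s17.png

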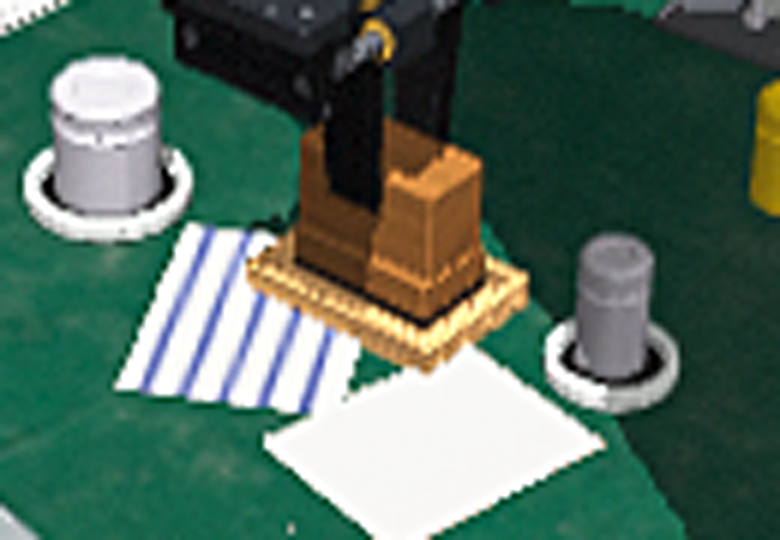

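move_arm --pt "0 0 -0.002 0 0 0 -1" --pt "0 0 -0.003 0 0 0 -1" --pt "0 0 -0.003 0 0 0 -1"

```text
t: 23.7
eef_pos: [552.0, 7.9, 30.4]
tcp_rot: [1.079, 1.571, -1.996]
ft_force: [-0.6, -0.1, -1.0]
opening: 0.355
```

move_arm --pt "0 0 -0.001 0 0 0 -1" --pt "0 0 -0.001 0 0 0 -1"

```text
t: 23.9
eef_pos: [552.0, 7.9, 29.4]
tcp_rot: [0.757, 1.571, -2.318]
ft_force: [-0.1, 0.3, -1.2]
opening: 0.356
```

move_arm --pt "0 0 -0.001 0 0 0 -1" --pt "0 0 -0.001 0 0 0 -1"

```text
t: 24.1
eef_pos: [552.2, 7.9, 28.8]
tcp_rot: [2.725, 1.57, -0.35]
ft_force: [-1.6, -0.2, 4.5]
opening: 0.357
```

move_arm --pt "0 0 0 0 0 0 -1" --pt "0 0 0 0 0 0 -0.1" --pt "0 0 0 0 0 0 0" --pt "0 0 0 0 0 0 0.1" --pt "0 0 0 0 0 0 0.2" --pt "0 0 0.01 0 0 0 0.3" --pt "0 0 0.04 0 0 0 0.4" --pt "0 0 0.08 0 0 0 0.6" --pt "0 0 0.12 0 0 0 0.8" --pt "0 0 0.16 0 0 0 1"

```text
t: 25.1
eef_pos: [551.7, 8.0, 190.8]
tcp_rot: [2.683, 1.57, -0.392]
ft_force: [0.2, -0.1, -0.8]
opening: 0.895
```

```bash
python3 - <<'E'
from h import *
s=state();print(s["eef_pos"],s["opening"],s["ft_force"])
c=cam("wrist"); crop(c["img"],160,120,480,360,2.5,"w18.png")
c=cam("scene"); crop(c["img"],240,230,370,320,6,"s18.png")
E
```

```text
[551.74478333   8.00141483 190.84465458] 0.8945367727201732 [ 0.23089842 -0.06530779 -0.75011828]
```

View pics/s18.png

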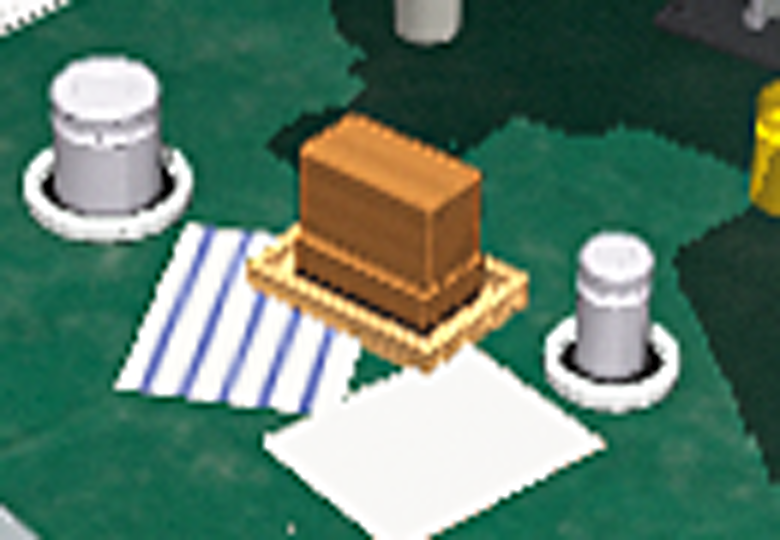

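View pics/w18.png

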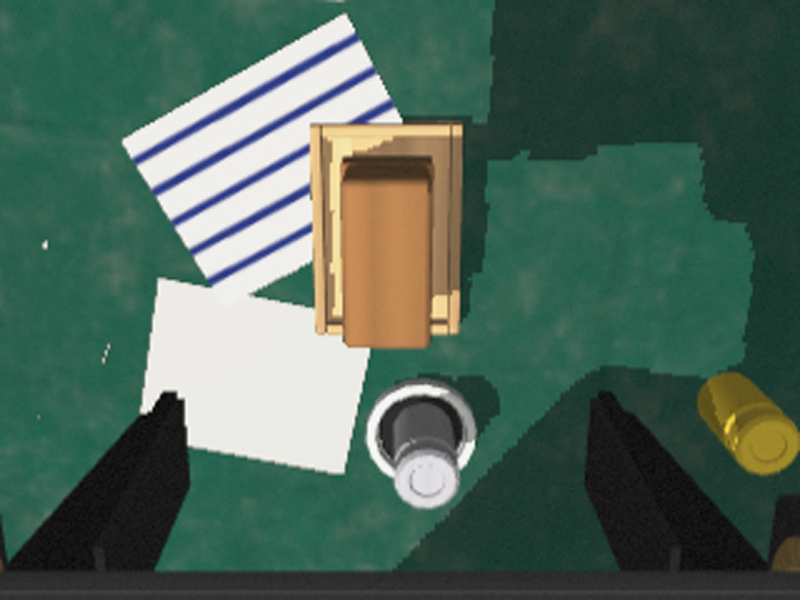

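The block stands upright in the tray, lengthways. Before fetching the bracket I measure the rack from above.

move_arm --pt "0 0.03 0.01 0 0 0 1" --pt "-0.01 0.07 0.02 0 0 0 1" --pt "-0.02 0.11 0.02 0 0 0 1" --pt "-0.03 0.15 0.02 0 0 0 1" --pt "-0.04 0.19 0.02 0 0 0 1" --pt "-0.05 0.22 0.02 0 0 0 1" --pt "-0.05 0.24 0.02 0 0 0 1" --pt "-0.05 0.25 0.02 0 0 0 1" --pt "-0.05 0.25 0.02 0 0 0 1" --pt "-0.05 0.25 0.02 0 0 0 1"

```text
t: 26.2
eef_pos: [502.1, 257.2, 208.3]
tcp_rot: [0.801, 1.57, -2.275]
ft_force: [0.4, 0.0, 0.6]
opening: 1.0
```

```bash
python3 - <<'E'
from h import *
s=state();print(s["eef_pos"],s["opening"],s["ft_force"])
c=cam("wrist"); np.save("w19T.npy",c["cam_to_world"]); cv2.imwrite("pics/w19.png",c["img"]); crop(c["img"],170,100,370,250,4,"w19c.png")
E
```

```text
[502.13765088 257.24005789 208.26130218] 0.9995812433772856 [0.3587867  0.00108788 0.59982625]
```

View pics/w19c.png

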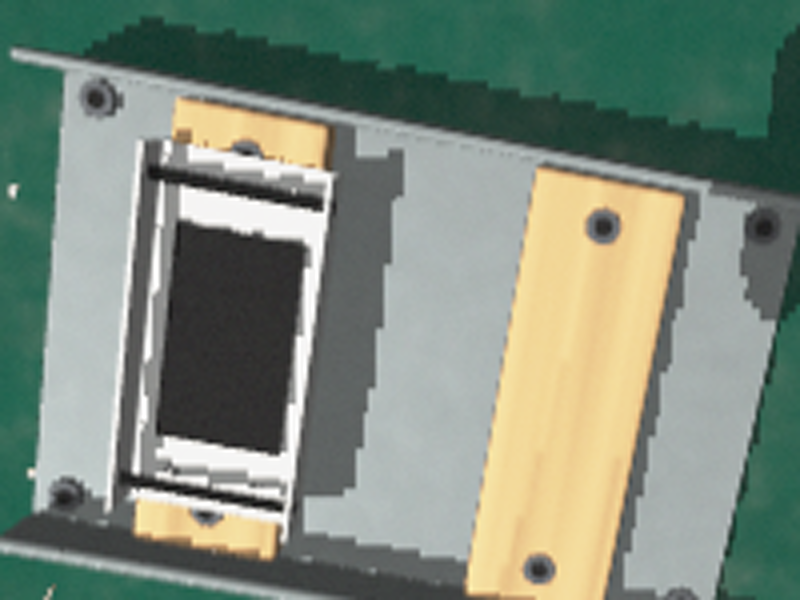

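move_arm --pt "0 0.03 -0.02 0 0 0 1" --pt "0 0.06 -0.04 0 0 0 1" --pt "0 0.06 -0.06 0 0 0 1" --pt "0 0.06 -0.07 0 0 0 1" --pt "0 0.06 -0.07 0 0 0 1" --pt "0 0.06 -0.07 0 0 0 1"

```text
t: 26.85
eef_pos: [502.6, 317.2, 139.2]
tcp_rot: [-3.064, 1.57, 0.143]
ft_force: [-0.2, -0.5, 1.1]
opening: 1.002
```

```bash
python3 - <<'E'
from h import *
s=state();print(s["eef_pos"],s["opening"],s["ft_force"])
c=cam("wrist"); np.save("w20T.npy",c["cam_to_world"]); cv2.imwrite("pics/w20.png",c["img"]); crop(c["img"],220,110,480,270,3,"w20c.png")
E
```

```text
[502.6209249  317.19752095 139.15204399] 1.0020405707366205 [-0.17321971 -0.46124736  1.07844525]
```

View pics/w20c.png

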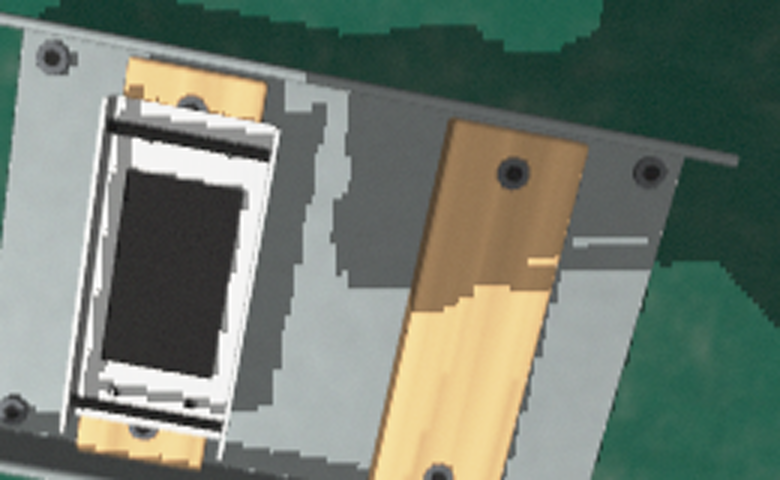

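```bash
python3 - <<'E'
from h import *
K=cam("wrist")["mtx"]
a=dict(mtx=K,cam_to_world=np.load("w19T.npy"));b=dict(mtx=K,cam_to_world=np.load("w20T.npy"))
f=lambda p:(170+p[0]/4-.4,100+p[1]/4-.4); g=lambda p:(220+p[0]/3-.35,110+p[1]/3-.35)
for n,p,q,z in [("s1",(602,226),(513,173),20),("s2",(540,569),(438,476),20),("cTL",(537,167),(452,118),20),("cTR",(683,193),(587,147),20),("rack screw TL",(97,98),(53,57),6),("rack TR",(764,228),(650,172),6),("rack BL",(67,493),(13,410),6),("c_s1",(247,147),(193,102),20),("c_s2",(205,517),(142,430),20)]:
    x,e=tri([ray(a,f(p)),ray(b,g(q))]); print(n,x.round(1),round(e[0],2),onz(a,f(p),z).round(1),onz(b,g(q),z).round(1))
# edges left/right at mid
for p in [(505,360),(655,360),(467,592),(605,598)]: print(p,onz(a,f(p),20).round(1))
for p in [(398,370),(530,390),(372,480),(505,480)]: print(p,onz(b,g(p),20).round(1))
E
```

```text
s1 [561.4 254.3  21.5] 0.04 [561.3 254.3  20. ] [561.2 254.   20. ]
s2 [465.2 265.   17.8] 0.06 [465.9 265.   20. ] [466.2 265.4  20. ]
cTL [575.  272.3  13.6] 0.13 [575.1 272.2  20. ] [575.4 273.4  20. ]
cTR [570.6 233.9  20.6] 0.59 [571.1 233.8  20. ] [569.9 233.8  20. ]
rack screw TL [584.4 389.    8.9] 0.03 [584.4 390.    6. ] [584.4 389.6   6. ]
rack TR [563.  210.1   7.1] 0.14 [562.8 209.9   6. ] [563.1 209.7   6. ]
rack BL [475.8 401.5   9. ] 0.33 [475.3 402.4   6. ] [474.5 402.4   6. ]
c_s1 [575.  347.1  20.7] 0.05 [575.1 347.2  20. ] [575.  347.1  20. ]
c_s2 [475.1 359.1  19.9] 0.28 [474.9 359.2  20. ] [475.4 359.   20. ]
(505, 360) [524.4 277.9  20. ]
(655, 360) [527.1 237.5  20. ]
(467, 592) [457.6 285.3  20. ]
(605, 598) [458.5 246.   20. ]
(398, 370) [500.  281.4  20. ]
(530, 390) [496.3 240.2  20. ]
(372, 480) [463.4 286.   20. ]
(505, 480) [466.2 244.1  20. ]
```

The free bearer's screws are at (561.3,254.2) and (466.0,265.2), with height about 20 from the two views (21.5 and 17.8, mean 19.7). That puts the centre at (513.7,259.7) with the axis at −6.5°, and the bearer edges agree to within 1 mm. Now to the bracket.

move_arm --pt "0 0 0.04 0 0 0.5 1" --pt "0 -0.03 0.07 0 0 1 1" --pt "0 -0.07 0.08 0 0 1.5 1" --pt "0.01 -0.11 0.08 0 0 2 1" --pt "0.01 -0.15 0.08 0 0 2.8 1" --pt "0.02 -0.19 0.08 0 0 2.8 1" --pt "0.02 -0.23 0.08 0 0 2.8 1" --pt "0.03 -0.27 0.08 0 0 2.8 1" --pt "0.03 -0.31 0.08 0 0 2.8 1" --pt "0.03 -0.35 0.08 0 0 2.8 1"

```text
t: 27.95
eef_pos: [532.1, -34.0, 219.5]
tcp_rot: [2.783, 1.569, -0.244]
ft_force: [1.0, 0.1, -0.7]
opening: 1.002
```

move_arm --pt "0 -0.04 0 0 0 0 1" --pt "0 -0.08 0 0 0 0 1" --pt "0 -0.12 0 0 0 0 1" --pt "0 -0.16 0 0 0 0 1" --pt "0 -0.2 -0.01 0 0 0 1" --pt "0 -0.23 -0.04 0 0 0 1" --pt "0 -0.25 -0.08 0 0 0 1" --pt "0 -0.254 -0.1 0 0 0 1" --pt "0 -0.254 -0.1 0 0 0 1" --pt "0 -0.254 -0.1 0 0 0 1"

```text
t: 28.95
eef_pos: [532.3, -286.3, 119.6]
tcp_rot: [2.412, 1.57, -0.615]
ft_force: [-0.6, -0.5, 0.4]
opening: 1.001
```

```bash
python3 - <<'E'
from h import *
s=state();print(s["eef_pos"],s["opening"],s["ft_force"])
R=Ro.from_euler('xyz',s["tcp_rot"]).as_matrix(); print(R.round(4)[:,1])
c=cam("wrist"); np.save("w21T.npy",c["cam_to_world"]); cv2.imwrite("pics/w21.png",c["img"]); crop(c["img"],215,90,415,240,4,"w21c.png")
E
```

```text
[ 532.31519673 -286.27394843  119.64304213] 1.00060316976322 [-0.58256778 -0.45413373  0.44503939]
[ 1.146e-01 -9.934e-01  7.000e-04]
```

View pics/w21c.png

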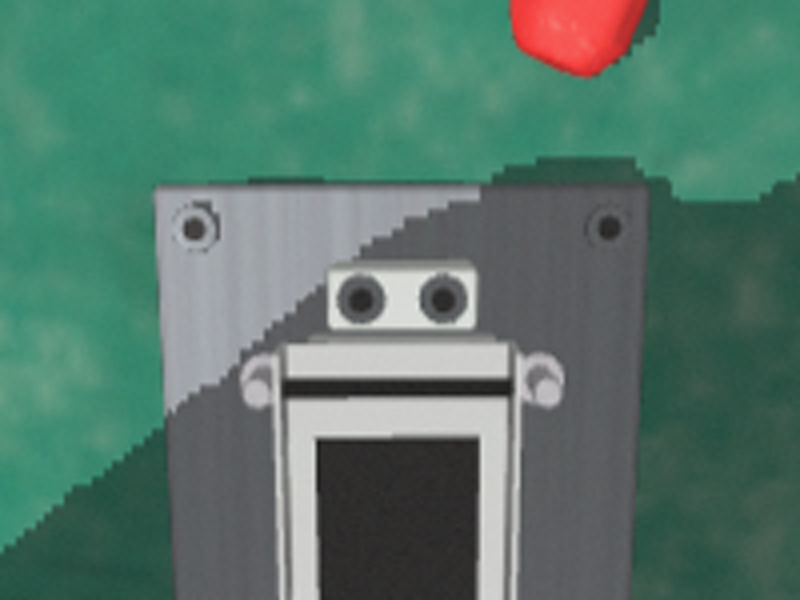

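```bash
python3 - <<'E'
from h import *
b=cv2.imread("pics/w21.png"); crop(b,220,160,400,290,4.4,"w21d.png")
c=dict(mtx=cam("wrist")["mtx"],cam_to_world=np.load("w21T.npy"))
for p in [(535.5,-287.5,38)]: print((proj(c,p)-[220,160])*4.4)
E
```

```text
[419.40207738 336.28767355]
```

View pics/w21d.png

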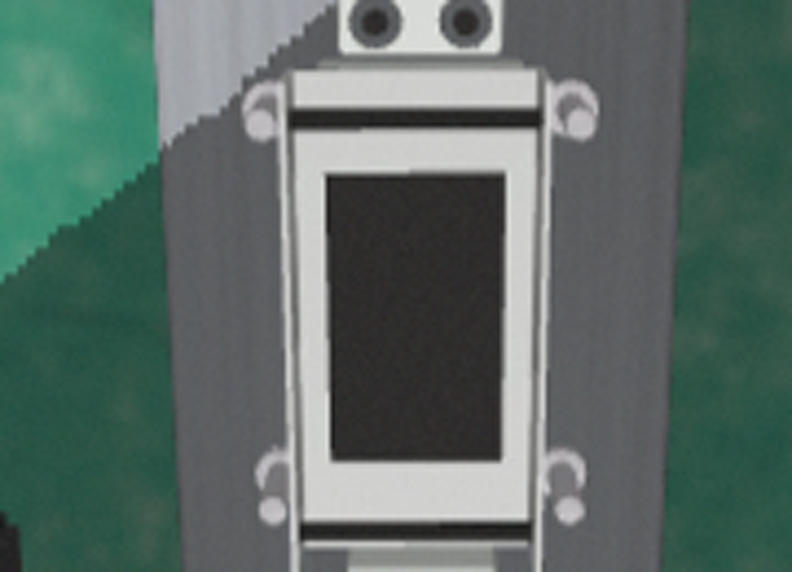

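```bash
python3 - <<'E'
from h import *
c=dict(mtx=cam("wrist")["mtx"],cam_to_world=np.load("w21T.npy"))
f=lambda p:(220+p[0]/4.4-.4,160+p[1]/4.4-.4)
P=np.array([onz(c,f(p),22) for p in [(325,174),(505,174),(502,461),(331,461)]]);print(P.round(1),P.mean(0).round(1))
a=(P[0]+P[1]-P[2]-P[3])/2;print(np.degrees(np.arctan2(a[1],a[0])),np.linalg.norm(a))
for p in [(415,118),(415,531)]: print(onz(c,f(p),22).round(1))
for p in [(281,110),(549,110),(293,540),(538,540)]: print("flange",onz(c,f(p),38).round(1))
E
```

```text
[[ 560.7 -266.4   22. ]
 [ 564.6 -300.1   22. ]
 [ 507.1 -307.1   22. ]
 [ 503.2 -273.2   22. ]] [ 533.9 -286.7   22. ]
6.904314243909602 57.90376834060877
[ 573.1 -282.    22. ]
[ 490.1 -291.6   22. ]
flange [ 574.2 -258.2   38. ]
flange [ 579.7 -305.    38. ]
flange [ 492.5 -267.8   38. ]
flange [ 497.9 -314.4   38. ]
```

move_arm --pt "0.001 -0.0004 -0.03 0 0 0.2 0.8" --pt "0.0015 -0.0004 -0.055 0 0 0.2 0.6" --pt "0.0015 -0.0004 -0.07 0 0 0.2 0.6" --pt "0.0015 -0.0004 -0.075 0 0 0.2 0.6" --pt "0.0015 -0.0004 -0.075 0 0 0.2 0.6" --pt "0.0015 -0.0004 -0.075 0 0 0.2 0.6"

```text
t: 29.7
eef_pos: [534.2, -286.6, 44.7]
tcp_rot: [2.396, 1.569, -0.627]
ft_force: [0.3, -0.3, -0.2]
opening: 0.8
```

```bash
python3 - <<'E'
from h import *
s=state();print(s["eef_pos"],s["opening"],s["ft_force"])
c=cam("wrist"); crop(c["img"],160,120,480,360,2.5,"w22.png")
E
```

```text
[ 534.19479084 -286.61665943   44.74790829] 0.799614395137983 [ 0.31046467 -0.27864505 -0.23259059]
```

View pics/w22.png

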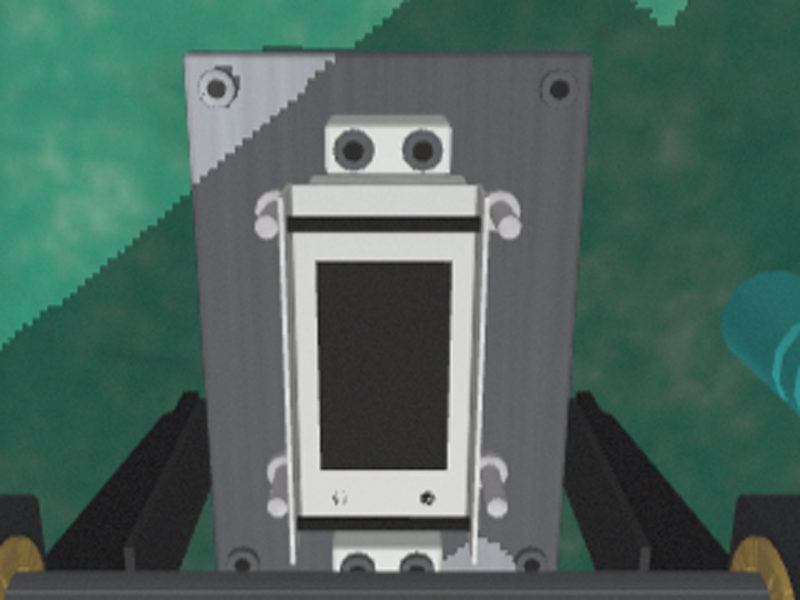

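The bracket (x≈385) is centred between the fingers (386). I go down and grip.

move_arm --pt "0 0 -0.015 0 0 0 0.6" --pt "0 0 -0.025 0 0 0 0.6" --pt "0 0 -0.031 0 0 0 0.6" --pt "0 0 -0.032 0 0 0 0.6" --pt "0 0 -0.032 0 0 0 0.4" --pt "0 0 -0.032 0 0 0 0.2" --pt "0 0 -0.032 0 0 0 0" --pt "0 0 -0.032 0 0 0 -0.2" --pt "0 0 -0.032 0 0 0 -0.4" --pt "0 0 -0.032 0 0 0 -0.6"

```text
t: 30.75
eef_pos: [533.7, -286.5, 11.7]
tcp_rot: [2.249, 1.57, -0.774]
ft_force: [-0.0, -1.0, 2.5]
opening: 0.511
```

move_arm --pt "0 0 0 0 0 0 -1" --pt "0 0 0 0 0 0 -1" --pt "0 0 0 0 0 0 -1" --pt "0 0 0 0 0 0 -1"

```text
t: 31.15
eef_pos: [533.7, -286.6, 11.7]
tcp_rot: [2.279, 1.57, -0.744]
ft_force: [-1.4, 0.2, 5.5]
opening: 0.51
```

move_arm --pt "0 0 0.004 0 0 0 -1" --pt "0 0 0.009 0 0 0 -1" --pt "0 0 0.015 0 0 0 -1" --pt "0 0 0.022 0 0 0 -1" --pt "0 0 0.03 0 0 0 -1" --pt "0 0 0.045 0 0 0 -1" --pt "0 0 0.07 0 0 0 -1" --pt "0 0 0.1 0 0 0 -1" --pt "0 0 0.12 0 0 0 -1" --pt "0 0 0.12 0 0 0 -1"

```text
t: 32.15
eef_pos: [534.7, -287.1, 134.7]
tcp_rot: [2.411, 1.566, -0.612]
ft_force: [-0.0, -0.2, -0.5]
opening: 0.512
```

```bash
python3 - <<'E'
from h import *
s=state();print(s["eef_pos"],s["opening"],s["ft_force"])
c=cam("wrist"); crop(c["img"],160,120,480,360,2.5,"w23.png"); cv2.imwrite("pics/w23f.png",c["img"]); np.save("w23T.npy",c["cam_to_world"])
E
```

```text
[ 534.65941437 -287.10214248  134.65771721] 0.5116163386233887 [-0.01941745 -0.22646996 -0.49424068]
```

View pics/w23.png

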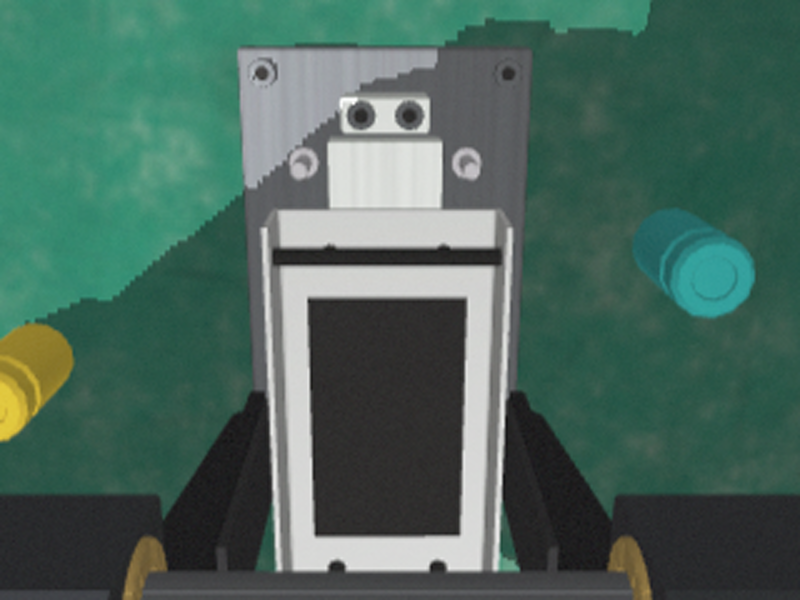

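```bash
python3 - <<'E'
from h import *
c=dict(mtx=cam("wrist")["mtx"],cam_to_world=np.load("w23T.npy"))
f=lambda p:(160+p[0]/2.5-.3,120+p[1]/2.5-.3)
P=np.array([onz(c,f(p),134.66+10.3) for p in [(307,299),(468,298),(460,535),(315,535)]]);print(P.round(1),P.mean(0).round(1))
a=(P[0]+P[1]-P[2]-P[3])/2;print(np.degrees(np.arctan2(a[1],a[0])),np.linalg.norm(a))
print(np.degrees(np.arctan2(*(Ro.from_euler('xyz',state()["tcp_rot"]).as_matrix()[[0,1],1]*[1,-1]))))
# front edge
for p in [(276,212),(502,212)]: print(onz(c,f(p),134.66+9).round(1))
E
```

```text
[[ 561.5 -267.3  145. ]
 [ 565.8 -301.6  145. ]
 [ 508.1 -308.3  145. ]
 [ 504.1 -274.5  145. ]] [ 534.9 -287.9  145. ]
6.873787687075162 58.01537304325761
6.797297776471796
[ 579.4 -259.   143.7]
[ 585.  -306.2  143.7]
```

The bracket is held centrally: its strip centre is within 1 mm of the TCP and its front edge is 47.7 mm ahead of it (48 expected). Its axis is at 6.85°, so I turn it −13.35° on the way to the rack.

move_arm --pt "0 0.03 0.01 0 0 -1 -1" --pt "0 0.06 0.02 0 0 -2 -1" --pt "0 0.1 0.02 0 0 -4 -1" --pt "0 0.14 0.02 0 0 -6 -1" --pt "0 0.18 0.02 0 0 -8 -1" --pt "0 0.22 0.02 0 0 -10 -1" --pt "-0.01 0.26 0.02 0 0 -12 -1" --pt "-0.01 0.3 0.02 0 0 -13.4 -1" --pt "-0.02 0.34 0.02 0 0 -13.4 -1" --pt "-0.02 0.38 0.02 0 0 -13.4 -1"

```text
t: 33.25
eef_pos: [511.8, 95.0, 150.2]
tcp_rot: [0.217, 1.568, -3.04]
ft_force: [0.1, 0.0, -0.6]
opening: 0.511
```

move_arm --pt "0 0.04 0 0 0 0 -1" --pt "0 0.08 0 0 0 0 -1" --pt "0 0.12 0 0 0 0 -1" --pt "0 0.15 0 0 0 0 -1" --pt "0 0.165 0 0 0 0 -1" --pt "0 0.167 -0.02 0 0 0 -1" --pt "0 0.167 -0.05 0 0 0 -1" --pt "0 0.167 -0.07 0 0 0 -1" --pt "0 0.167 -0.075 0 0 0 -1" --pt "0 0.167 -0.075 0 0 0 -1"

```text
t: 34.25
eef_pos: [513.3, 259.9, 75.6]
tcp_rot: [0.526, 1.569, -2.731]
ft_force: [-1.0, 0.1, 0.1]
opening: 0.509
```

```bash
python3 - <<'E'
from h import *
s=state();print(s["eef_pos"],s["opening"],s["ft_force"])
R=Ro.from_euler('xyz',s["tcp_rot"]).as_matrix(); print(np.degrees(np.arctan2(R[0,1],-R[1,1])))
c=cam("wrist"); crop(c["img"],160,120,480,360,2.5,"w24.png"); np.save("w24T.npy",c["cam_to_world"])
c=cam("scene"); crop(c["img"],140,270,280,390,5.5,"s24.png")
E
```

```text
[513.27040708 259.93514462  75.59284848] 0.5094349297733939 [-0.99186998  0.08596523  0.11952144]
-6.629686461237914
```

View pics/w24.png

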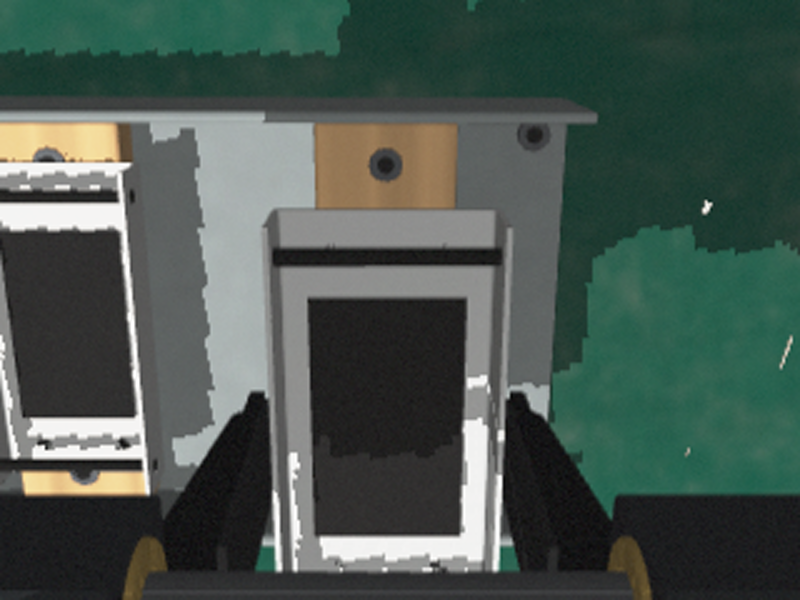

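View pics/s24.png

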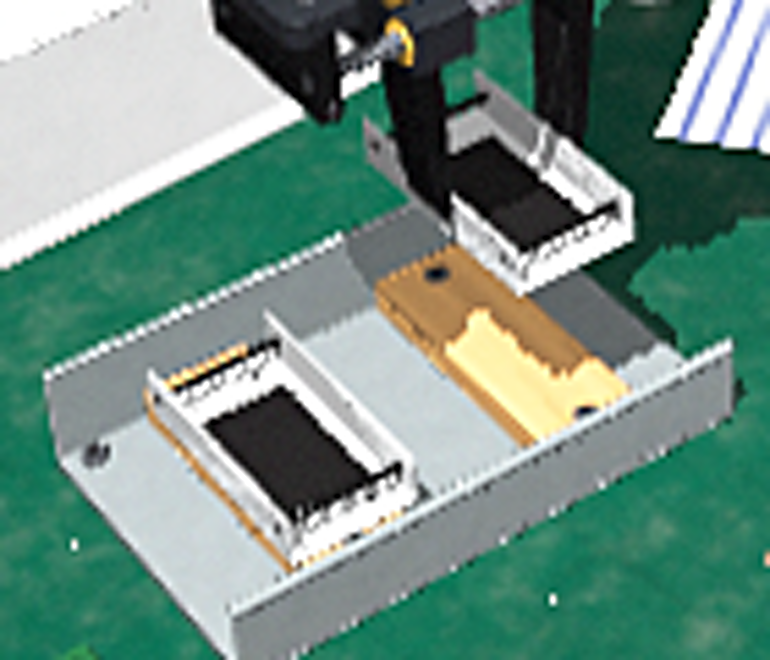

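The bracket is aligned with the bearer (edges at 316 and 457, middle 386.5; bracket middle 388). I go part way down and check again.

move_arm --pt "0.0005 0 -0.015 0 0 0.1 -1" --pt "0.0005 0 -0.03 0 0 0.1 -1" --pt "0.0005 0 -0.042 0 0 0.1 -1" --pt "0.0005 0 -0.045 0 0 0.1 -1" --pt "0.0005 0 -0.045 0 0 0.1 -1"

```text
t: 34.85
eef_pos: [514.2, 260.5, 31.6]
tcp_rot: [1.442, 1.571, -1.813]
ft_force: [0.3, -0.4, -1.1]
opening: 0.509
```

```bash
python3 - <<'E'
from h import *
s=state();print(s["eef_pos"],s["opening"],s["ft_force"])
R=Ro.from_euler('xyz',s["tcp_rot"]).as_matrix(); print(np.degrees(np.arctan2(R[0,1],-R[1,1])))
c=cam("wrist"); crop(c["img"],160,120,480,360,2.5,"w25.png"); np.save("w25T.npy",c["cam_to_world"])
c=cam("scene"); crop(c["img"],140,270,280,390,5.5,"s25.png")
E
```

```text
[514.19803303 260.52205544  31.59917992] 0.5089791672600178 [ 0.33934814 -0.44168311 -1.05185561]
-6.501424385839855
```

View pics/w25.png

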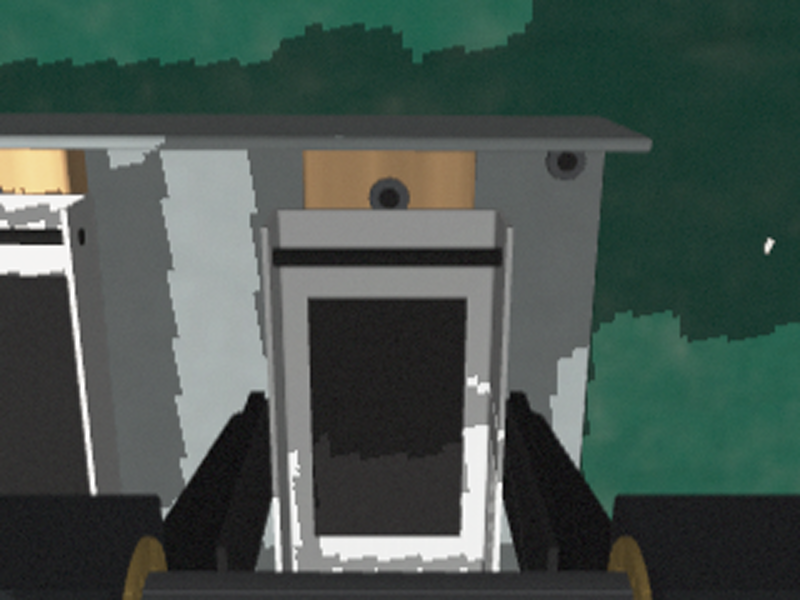

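View pics/s25.png

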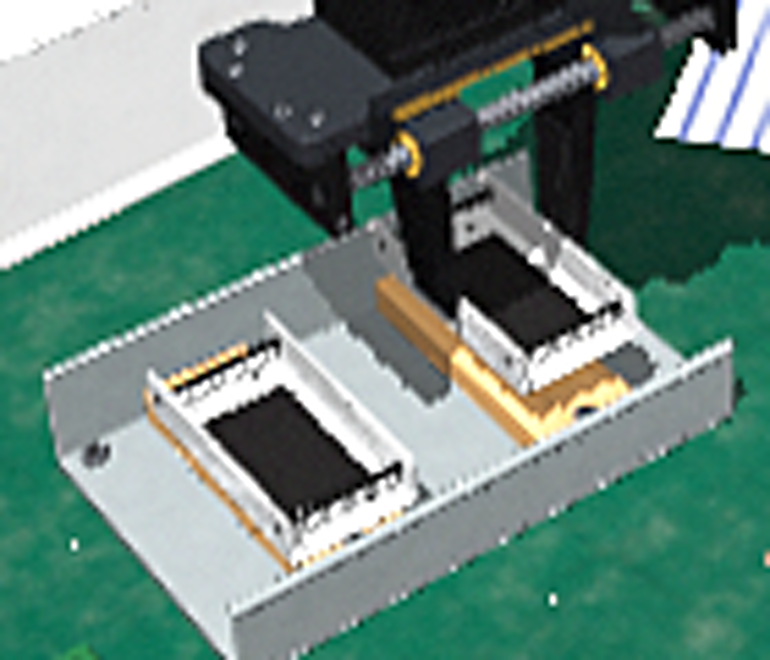

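move_arm --pt "-0.0003 -0.0006 -0.008 0 0 0 -1" --pt "-0.0003 -0.0006 -0.014 0 0 0 -1" --pt "-0.0003 -0.0006 -0.017 0 0 0 -1" --pt "-0.0003 -0.0006 -0.017 0 0 0 -1" --pt "-0.0003 -0.0006 -0.017 0 0 0 -1"

```text
t: 35.45
eef_pos: [513.8, 260.0, 14.4]
tcp_rot: [0.737, 1.571, -2.518]
ft_force: [-0.6, 0.7, -0.3]
opening: 0.51
```

move_arm --pt "0 0 -0.001 0 0 0 -1" --pt "0 0 -0.002 0 0 0 -1" --pt "0 0 -0.002 0 0 0 -1"

```text
t: 35.75
eef_pos: [513.8, 260.0, 12.4]
tcp_rot: [1.539, 1.571, -1.716]
ft_force: [-0.7, 0.5, -0.6]
opening: 0.507
```

move_arm --pt "0 0 -0.001 0 0 0 -1" --pt "0 0 -0.001 0 0 0 -1"

```text
t: 35.95
eef_pos: [513.9, 260.0, 11.7]
tcp_rot: [-2.958, 1.57, 0.07]
ft_force: [-0.2, 0.2, 2.5]
opening: 0.511
```

```bash
python3 - <<'E'
from h import *
s=state();print(s["eef_pos"],s["opening"],s["ft_force"])
c=cam("wrist"); crop(c["img"],160,120,480,360,2.5,"w26.png"); np.save("w26T.npy",c["cam_to_world"])
c=cam("scene"); crop(c["img"],140,270,280,390,5.5,"s26.png")
E
```

```text
[513.88734396 259.97605427  11.7446654 ] 0.5107408486836055 [-0.19042896  0.15274217  2.4782132 ]
```

View pics/w26.png

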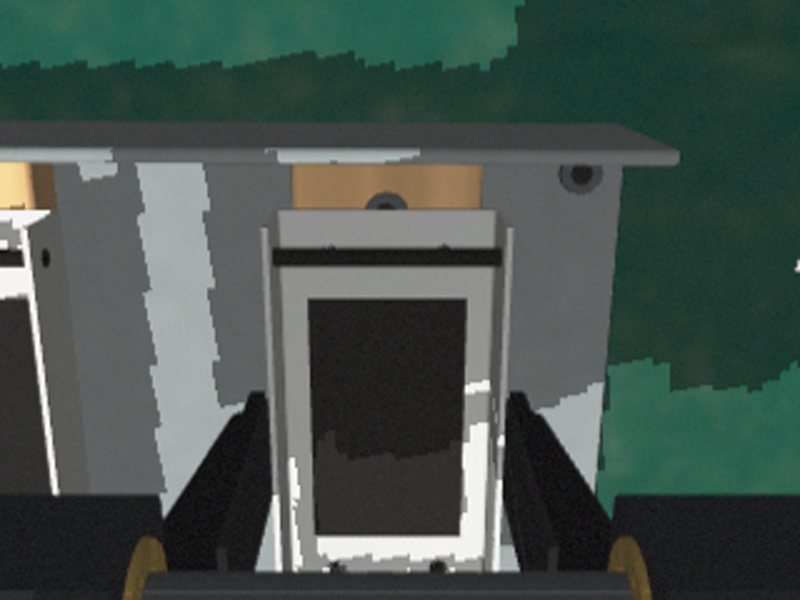

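View pics/s26.png

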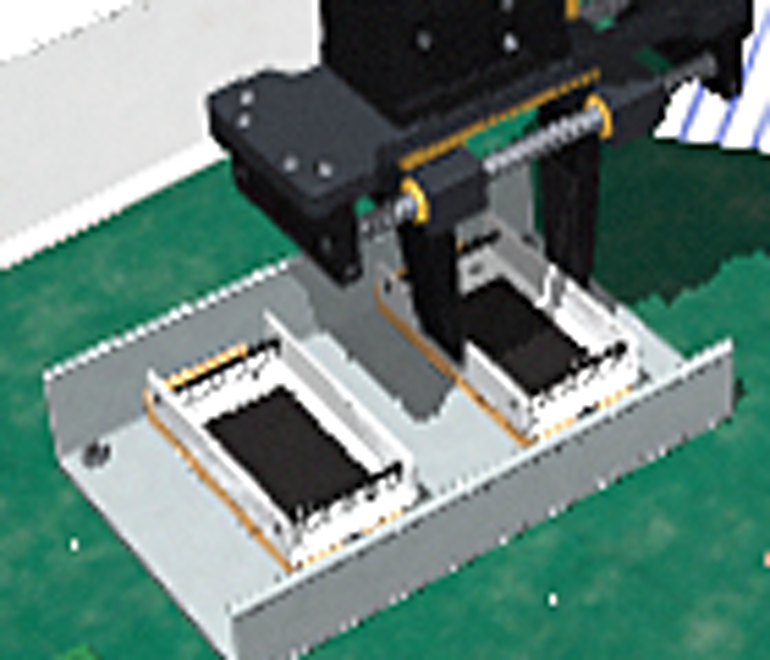

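The bracket sits on the bearer: force has risen from −0.6 to +2.5 N, and it is centred and parallel to its neighbour. Release with a small opening and rise straight.

move_arm --pt "0 0 0 0 0 0 0.12" --pt "0 0 0 0 0 0 0.18" --pt "0 0 0 0 0 0 0.25" --pt "0 0 0 0 0 0 0.32" --pt "0 0 0 0 0 0 0.32" --pt "0 0 0 0 0 0 0.32" --pt "0 0 0.005 0 0 0 0.32" --pt "0 0 0.02 0 0 0 0.32" --pt "0 0 0.05 0 0 0 0.32" --pt "0 0 0.09 0 0 0 0.32"

```text
t: 37.05
eef_pos: [513.0, 259.6, 101.6]
tcp_rot: [0.49, 1.568, -2.765]
ft_force: [-1.1, -0.1, -0.3]
opening: 0.663
```

move_arm --pt "0 0 0.03 0 0 0 0.32" --pt "-0.01 -0.02 0.06 0 0 0 0.32" --pt "-0.02 -0.04 0.08 0 0 0 0.32" --pt "-0.02 -0.04 0.08 0 0 0 0.32" --pt "-0.02 -0.04 0.08 0 0 0 0.32"

```text
t: 37.55
eef_pos: [493.9, 219.9, 181.9]
tcp_rot: [-2.72, 1.57, 0.308]
ft_force: [0.8, -0.6, -0.4]
opening: 0.663
```

```bash
python3 - <<'E'
from h import *
s=state();print(s["eef_pos"],s["opening"],s["ft_force"])
c=cam("wrist"); cv2.imwrite("pics/w27.png",c["img"]); crop(c["img"],170,100,430,290,3,"w27c.png"); np.save("w27T.npy",c["cam_to_world"])
c=cam("scene"); crop(c["img"],140,200,400,390,3,"s27.png")
E
```

```text
[493.9293141  219.92877671 181.93948525] 0.6627110013101607 [ 0.77729092 -0.59558706 -0.37271548]
```

View pics/w27c.png

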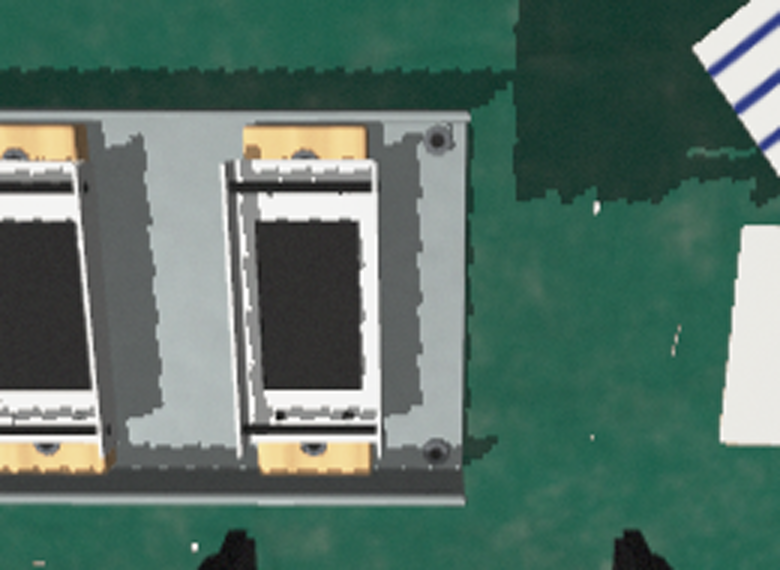

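View pics/s27.png

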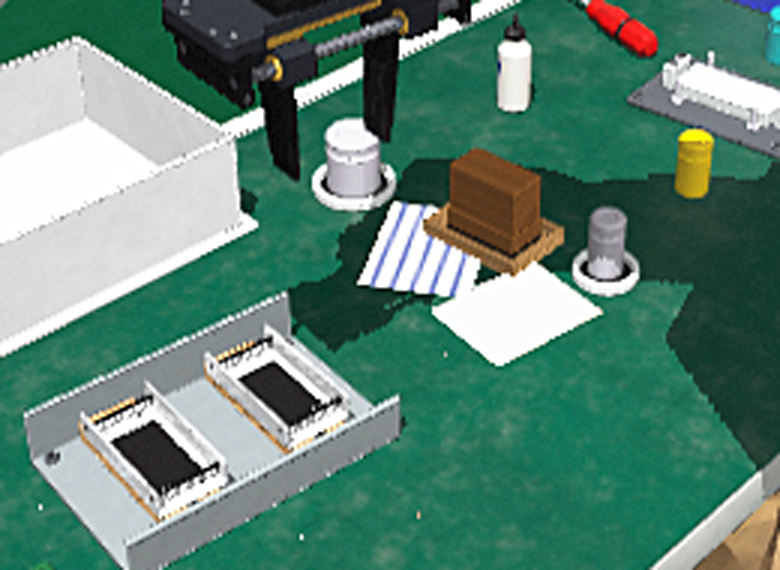

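Everything looks placed. One last numeric check: the new bracket's position, and whether the neighbour and the bottle have moved since the first pictures.

```bash
python3 - <<'E'
from h import *
c=dict(mtx=cam("wrist")["mtx"],cam_to_world=np.load("w27T.npy"))
f=lambda p:(170+p[0]/3-.35,100+p[1]/3-.35)
P=np.array([onz(c,f(p),22) for p in [(255,220),(362,220),(362,390),(263,390)]]);a=(P[0]+P[1]-P[2]-P[3])/2
print(P.mean(0).round(1),np.degrees(np.arctan2(a[1],a[0])),np.linalg.norm(a))
s0=cv2.imread("pics/scene0.png");t0=cv2.imread("pics/top0.png");s1=cam("scene")["img"];t1=cam("top")["img"]
cv2.imwrite("pics/t28.png",t1)
def sh(a,b,x0,y0,x1,y1):
    A,B=[np.float32(cv2.cvtColor(i,6))[y0:y1,x0:x1] for i in(a,b)]
    return np.round(cv2.phaseCorrelate(A,B),2) if 0 else (np.abs(A-B).mean().round(2),[round(v,2) for v in cv2.phaseCorrelate(A,B)[0]])
print("cured scene",sh(s0,s1,155,325,218,385),"cured top",sh(t0,t1,135,240,172,300))
print("bottle scene",sh(s0,s1,295,195,330,245),"bottle top",sh(t0,t1,360,185,395,220))
E
```

```text
[514.5 258.9  22. ] -7.147782842689415 57.98923512713554
cured scene (np.float32(20.64), [0.1, 0.07]) cured top (np.float32(65.92), [-2.06, -14.76])
bottle scene (np.float32(16.11), [0.5, 0.12]) bottle top (np.float32(3.71), [0.03, 0.04])
```

View pics/t28.png

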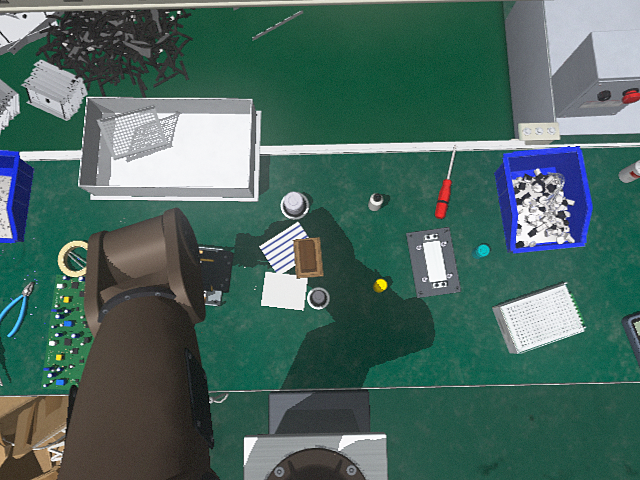

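```bash
python3 -c "
from cell import job_done,state
print(job_done(),state()['t'])"
```

```text
the job is handed in; nothing more can be done
the job is handed in; nothing more can be done
```

The stack is apart and everything is in its place: small weight in the small dish, large weight in the large dish, press block upright in the tray with its rubber face down, U bracket on the free bearer. I took them in that order, from the top down. Each was lowered until the wrist force showed contact before I let go, and the job was handed in at about 38 s.

**Last checks**
- **Bracket:** its centre is at (514.5, 258.9), against the bearer's (513.7, 259.7). It is open side up and behind the lip. Its axis measured −7.1°, against −6.5° for the bearer; I put that difference down to pixel accuracy.
- **Weights and block:** all three stand upright in the final scene picture.
- **Neighbouring bracket:** it shows no shift in the scene view (0.1 px). The top-view check of it failed because the arm hid it.
- **Glue bottle:** it shows no shift in the top view (under 0.05 px). The scene view gave 0.5 px, in changed shadow.
- **Force:** the highest I saw was about 30 N at the wrist, while setting down the small weight. I lowered it slightly further than needed after contact.

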